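# Weight down a seal cover on a pipe coupling

### The arm

A 7-joint arm with a two-finger parallel gripper is mounted at the origin on the work surface. World frame = base frame: x ahead of the robot, y to its left, z up, the work surface at z = 0. Lengths are in m, angles in rad, forces in N, time in s.
With the tool pointing down it reaches from about 0.4 to 0.925 m from the base axis. Payload 5.6 kg.
Tool frame: the origin (TCP) lies midway between the tips of the shut fingers; the grasp point (between the pads) lies manip.grasp_offset behind it (manip.grasp_offset is the distance from the TCP to the grasp point, in m); z points along the fingers, y is the line along which they close (so a half turn about z gives the same grasp; the last joint's range is limited). The gripper opens to 85 mm and grips with 20 to 120 N. Pads are 22 mm wide; open, the fingers measure 114 mm over their backs; the gripper's body (76 mm by 85 mm) begins 54 mm behind the grasp point. The pads swing forward as they close: fully open they stand 13 mm farther back than shut.
Start: joints at [-1.295, 0.468, -0.012, 1.603, 0.006, 1.071, -0.056], TCP at [0.204, 0.617, 0.231] pointing down, gripper open.
Joint ranges: [-2.53, 2.53], [-0.31, 2.02], [-1.57, 1.55], [0.28, 2.44], [-1.29, 4.43], [0.15, 1.84], [-2.92, 2.92]. Speed limits (rad/s): [2.57, 2.57, 3.14, 3.14, 3.14, 3.14, 3.14].

### API

Orientations are given as [roll, pitch, yaw] about the fixed x, y, z axes, in that order (R = Rz(yaw) Ry(pitch) Rx(roll)).
In Python, from plant import manip, imaging gives the robot as it stands.
- The arm moves only by the tool carry_out, never from a script. Its argument "series" is a list of rows, each an object with "xyz": the shift along the tool's x, y, z in m, a list of three; "angular": the turn, a rotation vector about the tool's x, y, z in rad, a list of three; "gripper": the opening, from 0 (shut) to 1 (fully open). A call has 1 to 8 rows; each row shifts and turns the commanded pose from where the row before left it, along the tool's axes as they then stand; what a row does not reach is not made up. A row lasts 1/10 s, in which the tool goes at most 50 mm and 8.59 degrees, less where a joint would pass 70% of its speed; a pose out of reach is approached as far as the arm can. A call is refused whole if a number of a shift passes 0.05 or a number of a turn 0.15, either way. A call with a gripper value outside its range is refused whole. The fingers move at their own pace and stop on an object; the grip force is fixed at half the most. Time passes only in rows, so rows that do not move let the fingers close. It gives the time, the measured TCP pose, the force, the opening and the grip force at its end, in the units of the state.
- manip.sense(): the state, without advancing time (a new reading comes with each control period).
- imaging.capture(name): name is "side" or "top"; returns (picture, depth): 420x560x3 uint8, red, green, blue; 420x560 float32, m along the optical axis (not along the pixel's ray), 0 where there is no reading.
- imaging.camera_info(name): a dict with "camera_matrix" (3x3 intrinsics, pixels), "k1" (the pictures are not rectified: a ray, as slopes to the right and down, at radius r is drawn at 1 + k1 r^2 times it, then the intrinsics apply), "world_to_cam" (4x4, takes a point from world to camera coordinates). Camera axes: x right, y up, looking along -z (the intrinsics and any distortion apply to the point x, -y, -z); pixel columns grow to the right and rows downward; lengths in m; the calibration is good to about 2 mm. A picture is of the moment at which its call begins. camera_info takes no time and is no camera call.
- manip.hand_in(): hands the job in; it is judged then, once.
The state is a dict: "time": time; "qpos": joint angles; "qvel": joint speeds; "tau": joint torques, N m; "tool_pos": TCP position; "ee_rot": TCP orientation; "force": force on the tool from outside, world axes, zero at the start; "torque": the same for the moment, N m; "gripper_width": finger opening in m; "grasp_force": force on a finger pad.
Only numpy, scipy, OpenCV 4.12 (cv2) and the standard library are available. Lean on these libraries where they do the work, as an engineer would, in place of code of your own. Each camera call takes 0.05 s, during which the arm holds its last target. There are 200 camera calls.

### The job

Get the orange coupling in its nest ready for its seal to set: clear the scraper off its rim and lay it flat, wholly on the black rubber mat with its handle towards the robot, then seat the cover level in the mouth of the coupling. Stack every blue H-shaped weight on the cover's yellow pad in one square pile, edges flush with the pad and notches in line, and only then press the green button all the way down to start the timer. Leave the other fitting, the can and the steel block where they are.

Things in the scene. Friction and masses are not known exactly. Their poses are not given: they have to be found in the camera images.
- coupling: Orange plastic pipe coupling standing upright, fixed, on a dark steel nest plate 128 x 128 x 12 mm; it cannot move. Upper socket outer diameter 124 mm, bore 108 mm, rim at 100 mm above the bench. Origin: on its axis at the bench.
- rim (a point): Centre of the coupling's mouth, in the plane of its rim, 100 mm above the bench; z up.
- cover: Loose cover, 0.45 kg, on the bench: black plug below (6 mm deep, 90 mm diameter tapering up to 100), aluminium disc 140 mm diameter, 5 thick, yellow pad 25 mm high with the weights' H outline (96 along x, 84 along y, waist 46 across y: grip there, fingers in the 42 mm notches). Origin: centre of plug's underside; disc top z = 11, pad top z = 36. Seated: disc on rim, origin 6 mm below rim.
- mat: Fixed black rubber mat with two green edge lines, 240 mm along x, 100 mm along y, 4 mm thick; its x axis points away from the robot. Origin: centre of the underside, on the bench.
- scraper: Scraper, 180 mm long along its x axis, 0.12 kg, flat underside; at the start it lies across the coupling's rim with its handle away from the robot. Pale wooden handle from x = -90 to +10 mm, 24 mm wide (y), 22 mm high; steel blade from x = 10 to 90 mm, 30 mm wide, 4 mm thick. Origin: on the underside, mid-length.
- scraper_tip (a point): End of the scraper's blade, x = 90 mm.
- scraper_butt (a point): End of the scraper's handle, x = -90 mm, 11 mm above the underside.
- scraper_grip (a point): Point in the handle near the centre of mass, x = -20 mm, 11 mm above the underside: a good place to grip, fingers closing along y.
- start (a joint): Green push button on the white control box, sprung: 0 released, 0.006 m fully down, which takes about 5 N; it springs back.
- start_top (a point): Centre of the top face of the green button (36 mm diameter), pressed straight down. The red button beside it is a dummy.
- plate0: Loose flat H-shaped cast weight, painted blue, about 0.6 kg, 14 mm thick: 96 mm along x, 84 mm along y, with a notch 42 mm long in the middle of each y side that leaves a waist 46 mm wide across y (grip it there, fingers in the notches, closing along y). Three to five of the five are present. Origin: centre of the underside.
- plate1: Loose flat H-shaped cast weight, painted blue, about 0.6 kg, 14 mm thick: 96 mm along x, 84 mm along y, with a notch 42 mm long in the middle of each y side that leaves a waist 46 mm wide across y (grip it there, fingers in the notches, closing along y). Three to five of the five are present. Origin: centre of the underside.
- plate2: Loose flat H-shaped cast weight, painted blue, about 0.6 kg, 14 mm thick: 96 mm along x, 84 mm along y, with a notch 42 mm long in the middle of each y side that leaves a waist 46 mm wide across y (grip it there, fingers in the notches, closing along y). Three to five of the five are present. Origin: centre of the underside.
- plate3: Loose flat H-shaped cast weight, painted blue, about 0.6 kg, 14 mm thick: 96 mm along x, 84 mm along y, with a notch 42 mm long in the middle of each y side that leaves a waist 46 mm wide across y (grip it there, fingers in the notches, closing along y). Three to five of the five are present. Origin: centre of the underside.
- plate4: Loose flat H-shaped cast weight, painted blue, about 0.6 kg, 14 mm thick: 96 mm along x, 84 mm along y, with a notch 42 mm long in the middle of each y side that leaves a waist 46 mm wide across y (grip it there, fingers in the notches, closing along y). Three to five of the five are present. Origin: centre of the underside.
- fitting: Loose smaller orange fitting, diameter 92 mm, 80 mm high, a bystander. Origin: centre of the underside.
- grease: Loose can with a green label, diameter 64 mm, 110 mm high, a bystander. Origin: centre of the underside.
- dieblock: Loose steel die block 70 x 90 x 60 mm, a bystander. Origin: centre of the underside.

How it is judged:
On the way, in this order (a step that is already met when the one before it is completed fails the run):
1. the scraper lies on the mat, handle towards the robot (angle between scraper's own z axis and vertical below 0.1 rad and z of scraper in the frame of mat below 0.012 m and y of scraper_tip in the frame of mat between -0.05 and 0.05 m and x of scraper_tip in the frame of mat between 0 and 0.12 m and y of scraper_butt in the frame of mat between -0.05 and 0.05 m and x of scraper_butt in the frame of mat between -0.12 and 0 m), for 0.2 s.
2. the cover is seated level in the coupling's mouth (horizontal distance between cover and rim below 0.008 m and z of cover in the frame of rim below -0.003 m and angle between cover's own z axis and vertical below 0.04 rad), for 0.2 s.
3. all the weights present stand in a square pile on the seated cover (all of step 2 and horizontal distance between each of plate0, plate1, plate2, plate3, plate4 and cover below 0.008 m and angle between the x axis of each of plate0, plate1, plate2, plate3, plate4 and the x axis of cover, either way round below 0.105 rad and angle between each of plate0, plate1, plate2, plate3, plate4's own z axis and vertical below 0.05 rad and z of plate0 in the frame of cover between 0.033 and 0.098 m and z of plate1 in the frame of cover between 0.033 and 0.098 m and z of plate2 in the frame of cover between 0.033 and 0.098 m and z of plate3 in the frame of cover between 0.033 and 0.098 m and z of plate4 in the frame of cover between 0.033 and 0.098 m), for 0.2 s.
4. the green button is pressed down (value of joint start above 0.0045 m), for 0.05 s.
At the end, for the whole second after the job is handed in: Cover seated level (8 mm, 2 deg, within 3 mm of home); every weight present level in one pile on its pad, each within 8 mm and 6 deg of the pad; scraper flat and wholly on the mat, handle to the robot; green button pressed after that and let go; all at rest (all of step 1 and all of step 3 and linear speed of each of plate0, plate1, plate2, plate3, plate4, cover, scraper below 0.02 m/s and value of joint start below 0.002 m); the robot touches nothing.
It fails at once if the other orange fitting is moved more than 40 mm (distance of fitting from where it was at the start of the episode above 0.04 m).
It fails at once if the can is moved more than 40 mm (distance of grease from where it was at the start of the episode above 0.04 m).
It fails at once if the steel block is moved more than 40 mm (distance of dieblock from where it was at the start of the episode above 0.04 m).
Of plate0, plate1, plate2, plate3, plate4 only 3 to 5 are there at a start; the rules pass over those that are not, and their reading is None.
At some moment in a run one of plate0, plate1, plate2, plate3, plate4 may be knocked a few centimetres aside while the robot is not near it.
It also fails if it takes over 210 s, if anything falls off the work surface, if the arm or the gripper's body presses on something with over 40 N, if the wrist force passes 120 N, or if a joint passes its speed limit or range.

## Working session

There is one attempt and no reset: what is moved stays moved. The work goes in short steps, Python scripts to look and compute and a tool call to move; the robot and the scene stay as the last step left them, time stands still between calls to the robot, and variables do not carry over. Pictures are saved under pics/ and viewed, at most 14 in all, crops included, and the job is handed in when it is done.

Besides the shell and the picture viewer there is one more tool, called as a command line: name --argument value ..., lists and objects as JSON in quotes. carry_out: Moves the arm, as the interface text tells. Its arguments: {"type":"object","properties":{"series":{"type":"array","items":{"type":"object","properties":{"xyz":{"type":"array","items":{"type":"number"}},"angular":{"type":"array","items":{"type":"number"}},"gripper":{"type":"number"}}}}},"required":["series"]}

```bash
ls; mkdir -p pics; cat > h.py <<'E'
import numpy as np, cv2
from plant import manip, imaging
def snap(n,f=None):
    p,d=imaging.capture(n)
    if f: cv2.imwrite('pics/'+f,p[:,:,::-1])
    return p,d
def rays(n,uv):
    i=imaging.camera_info(n);K=np.array(i['camera_matrix']);uv=np.atleast_2d(uv).astype(float)
    s=(uv-[K[0,2],K[1,2]])/[K[0,0],K[1,1]]
    x=s.copy()
    for _ in range(20): x=s/(1+i['k1']*(x**2).sum(1,keepdims=True))
    W=np.linalg.inv(np.array(i['world_to_cam']))
    dc=np.c_[x[:,0],-x[:,1],-np.ones(len(x))]
    return W[:3,3],dc@W[:3,:3].T
def onz(n,uv,z):
    o,d=rays(n,uv); return o+d*((z-o[2])/d[:,2])[:,None]
def cloud(n,dep):
    h,w=dep.shape;u,v=np.meshgrid(np.arange(w),np.arange(h))
    o,d=rays(n,np.c_[u.ravel(),v.ravel()])
    return (o+d*dep.ravel()[:,None]).reshape(h,w,3)
E
python3 - <<'E'
from h import *
for n in('side','top'):
    p,d=snap(n,n+'0.png'); np.savez(n+'0.npz',p=p,d=d)
    i=imaging.camera_info(n); print(n,np.linalg.inv(np.array(i['world_to_cam'])).round(3),i['camera_matrix'],i['k1'])
print(manip.sense(),manip.grasp_offset)
E
```

```text
pics
side [[ 0.972  0.172 -0.161  0.382]
 [-0.235  0.747 -0.622 -0.81 ]
 [ 0.013  0.642  0.767  1.071]
 [ 0.     0.     0.     1.   ]] [[512.92921936   0.         289.56902342]
 [  0.         512.92921936 199.28917838]
 [  0.           0.           1.        ]] -0.03518377794470984
top [[-0.003  0.992 -0.126  0.455]
 [-1.    -0.003  0.005 -0.027]
 [ 0.005  0.126  0.992  1.275]
 [ 0.     0.     0.     1.   ]] [[404.67371476   0.         279.19645182]
 [  0.         404.67371476 212.03582407]
 [  0.           0.           1.        ]] -0.10572540954323623
{'time': 0.1, 'qpos': array([-1.29498734,  0.46834213, -0.01161104,  1.60352514,  0.0060078 ,
        1.07143358, -0.05629605]), 'qvel': array([ 0.00225114, -0.0019558 , -0.00020909, -0.0018938 , -0.00104215,
       -0.00084616,  0.00109539]), 'tau': array([ 8.71918146e-04, -5.33518016e+01,  2.14953435e-02, -2.51966804e+01,
        1.14949927e-02,  4.29668187e-03, -2.45333047e-05]), 'tool_pos': array([0.20363302, 0.61673967, 0.23040185]), 'ee_rot': array([-3.13992337e+00,  1.22245053e-04,  2.82273431e+00]), 'force': array([-0.48158213,  0.56383519,  0.26848665]), 'torque': array([-0.02561507, -0.05081476, -0.01411747]), 'grasp_force': 0.0, 'gripper_width': 0.08526237244853963} 0.0187
```

View pics/top0.png

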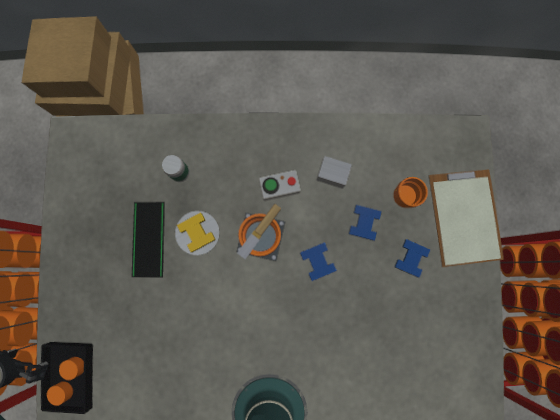

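View pics/side0.png

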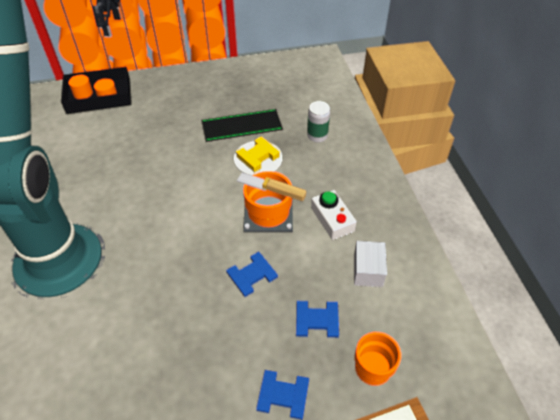

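The top view shows the mat at (148,239), the cover at (197,232), the coupling with the scraper at (260,235) and the green button at (270,186). Three blue plates sit at (318,261), (366,222) and (413,258), and the bystanders are clear of them. The side view agrees with this.

```bash
cat >> h.py <<'E'
HSV={'blue':((105,120,50),(125,255,255)),'yellow':((24,150,120),(32,255,255)),'orange':((3,180,120),(14,255,255)),
 'wood':((14,60,120),(23,190,255)),'green':((50,120,60),(80,255,255))}
def blobs(p,col,amin=60,box=(100,100,460,300)):
    m=cv2.inRange(cv2.cvtColor(p,cv2.COLOR_RGB2HSV),*HSV[col])
    b=np.zeros_like(m);b[box[1]:box[3],box[0]:box[2]]=255;m&=b
    n,l,s,c=cv2.connectedComponentsWithStats(m)
    return [l==k for k in range(1,n) if s[k,4]>=amin]
def uvof(m): return np.argwhere(m)[:,::-1]
def pca(P):
    c=P[:,:2].mean(0);w,v=np.linalg.eigh(np.cov((P[:,:2]-c).T));a=v[:,1]
    return c,np.arctan2(a[1],a[0]),2*np.sqrt(3*w)
def where(n,p,d,col,z,amin=60,box=(100,100,460,300)):
    C=cloud(n,d);out=[]
    for m in blobs(p,col,amin,box):
        zz=np.median(C[m][:,2]); c,a,e=pca(onz(n,uvof(m),z if z else zz))
        out.append((*c,a%np.pi,*e,m.sum(),zz)); print(n,col,np.round(out[-1],4))
    return out
E
python3 - <<'E'
from h import *
boxes={'top':(100,100,430,300),'side':(180,80,400,419)}
for n in('top','side'):
    f=np.load(n+'0.npz');p,d=f['p'],f['d'];b=boxes[n]
    for col,z in(('blue',.014),('yellow',.036),('wood',.122),('green',None),('orange',None)):
        where(n,p,d,col,z,25,b)
    C=cloud(n,d)
    # white disc of cover / blade: 
    print('bench z',np.median(C[300:330,200:250,2] if n=='top' else C[230:260,120:180,2]))
# coupling rim: top points of orange at z 0.095..0.105 ; from top
f=np.load('top0.npz');p,d=f['p'],f['d'];C=cloud('top',d)
m=cv2.inRange(cv2.cvtColor(p,cv2.COLOR_RGB2HSV),*HSV['orange'])>0
m[:, :225]=0;m[:,295:]=0;m[:190]=0;m[270:]=0
P=onz('top',uvof(m),.1);q=m&(C[...,2]>.09);P=onz('top',uvof(q),.1)
A=np.c_[2*P[:,:2],np.ones(len(P))];s=np.linalg.lstsq(A,(P[:,:2]**2).sum(1),rcond=None)[0];print('rim fit',s[:2],np.sqrt(s[2]+s[:2]@s[:2]),len(P))
# elevated points over the coupling
for lo,hi in((.1025,.109),(.112,.13)):
    q=(C[...,2]>lo)&(C[...,2]<hi);q[:, :225]=0;q[:,295:]=0;q[:190]=0;q[270:]=0
    print(lo,q.sum(),pca(C[q]) if q.sum()>5 else'')
# mat
q=(p.max(2)<40);q[:, :125]=0;q[:,172:]=0;q[:195]=0;q[285:]=0
print('mat',cv2.minAreaRect(onz('top',uvof(q),.004)[:,:2].astype(np.float32)),pca(onz('top',uvof(q),.004)))
# cover disc
E
```

```text
top blue [ 5.815e-01 -3.033e-01  2.869e+00  7.240e-02  1.033e-01  6.070e+02
  1.420e-02]
top blue [ 4.6910e-01 -4.5070e-01  2.6919e+00  7.4000e-02  1.0360e-01  6.2400e+02
  1.4100e-02]
top blue [ 4.603e-01 -1.523e-01  3.787e-01  7.180e-02  1.033e-01  6.230e+02
  1.390e-02]
top yellow [5.527e-01 2.254e-01 5.004e-01 7.240e-02 1.025e-01 5.130e+02 3.620e-02]
top wood [5.8150e-01 2.0000e-03 2.5034e+00 1.9100e-02 9.4600e-02 2.1700e+02
 1.2180e-01]
top wood [5.366e-01 3.430e-02 9.097e-01 9.200e-03 2.560e-02 2.600e+01 1.190e-01]
top green [ 6.929e-01 -6.500e-03  2.567e+00  2.800e-02  2.840e-02  8.800e+01
  6.670e-02]
top green [5.386e-01 4.287e-01 5.800e-03 5.500e-03 2.260e-01 1.180e+02 4.100e-03]
top green [5.303e-01 3.406e-01 6.600e-03 5.400e-03 2.352e-01 1.220e+02 4.300e-03]
top orange [ 6.767e-01 -4.527e-01  6.851e-01  7.470e-02  8.560e-02  4.080e+02
  7.400e-03]
top orange [5.5800e-01 6.4800e-02 2.5683e+00 3.2300e-02 9.9900e-02 1.7300e+02
 9.8000e-02]
top orange [ 5.1360e-01 -5.7000e-03  2.4877e+00  4.8300e-02  1.2470e-01  1.8400e+02
  9.8400e-02]
bench z 1.1309820266980353e-05
side blu
[... 1372 characters left out ...]
nge [ 6.9580e-01 -4.2280e-01  2.1475e+00  5.2800e-02  7.3700e-02  6.4100e+02
  4.5900e-02]
side orange [ 6.701e-01 -5.327e-01  9.860e-02  3.000e-03  5.370e-02  3.700e+01
  3.800e-03]
bench z -0.00031772542192332054
rim fit [0.53930699 0.02522765] 0.05695717306064881 232
0.1025 239 (array([0.51157352, 0.05236928]), np.float64(2.4132684433326026), array([0.06679156, 0.11043831]))
0.112 323 (array([0.57442624, 0.00433758]), np.float64(2.505947172374919), array([0.02444105, 0.11062804]))
mat ((0.5308933854103088, 0.38432222604751587), (0.23239481449127197, 0.09709052741527557), 0.41527432203292847) (array([0.52832488, 0.38388129]), np.float64(-3.127435277558516), array([0.08261487, 0.23555926]))
```

```bash
cat >> h.py <<'E'
from scipy.spatial.transform import Rotation as Ro
def plan(*wps):
    s=manip.sense();p=np.array(s['tool_pos']);R=Ro.from_euler('xyz',s['ee_rot'])
    print('at',p.round(4),'yaw',s['ee_rot'][2].round(3),'q7',s['qpos'][6].round(2),'w',round(s['gripper_width'],4),'F',s['force'].round(1),'t',s['time'])
    for x,y,z,yaw in wps:
        T=Ro.from_euler('xyz',[np.pi,0,yaw]);t=np.array([x,y,z])
        print('turn',(R.inv()*T).as_rotvec().round(3),'shift',T.inv().apply(t-p).round(4)); p,R=t,T
E
python3 -c "
from h import *
plan((.562,.015,.24,2.503),(.562,.015,.1,2.503),(.562,.015,.24,2.503),(.55,.38,.24,0),(.55,.38,.02,0))"
```

```text
at [0.2036 0.6167 0.2304] yaw 2.823 q7 -0.06 w 0.0853 F [-0.5  0.6  0.3] t 0.1
turn [-0.002  0.     0.32 ] shift [-0.6464 -0.2695 -0.0096]
turn [0. 0. 0.] shift [-0.   -0.    0.14]
turn [0. 0. 0.] shift [ 0.    0.   -0.14]
turn [ 0.    -0.     2.503] shift [-0.012 -0.365 -0.   ]
turn [0. 0. 0.] shift [ 0.   -0.    0.22]
```

carry_out --series '[{"xyz": [0,0,0],"angular": [0,0,0.11],"gripper": 0.6},{"xyz": [0,0,0],"angular": [0,0,0.11],"gripper": 0.6},{"xyz": [0,0,0],"angular": [0,0,0.1],"gripper": 0.6},{"xyz": [-0.036,-0.015,-0.001],"angular": [0,0,0],"gripper": 0.6},{"xyz": [-0.036,-0.015,-0.001],"angular": [0,0,0],"gripper": 0.6},{"xyz": [-0.036,-0.015,-0.001],"angular": [0,0,0],"gripper": 0.6},{"xyz": [-0.036,-0.015,-0.001],"angular": [0,0,0],"gripper": 0.6},{"xyz": [-0.036,-0.015,-0.001],"angular": [0,0,0],"gripper": 0.6}]'

```text
time: 0.9
tool_pos: [0.304, 0.448, 0.236]
ee_rot: [-3.141, 0.0, 2.503]
force: [0.6, -0.1, -0.6]
gripper_width: 0.0513
grasp_force: 0.0
```

carry_out --series '[{"xyz": [-0.036,-0.015,-0.001],"gripper": 0.6},{"xyz": [-0.036,-0.015,-0.001],"gripper": 0.6},{"xyz": [-0.036,-0.015,-0.001],"gripper": 0.6},{"xyz": [-0.036,-0.015,-0.001],"gripper": 0.6},{"xyz": [-0.036,-0.015,0],"gripper": 0.6},{"xyz": [-0.036,-0.015,0],"gripper": 0.6},{"xyz": [-0.036,-0.015,0],"gripper": 0.6},{"xyz": [-0.036,-0.015,0],"gripper": 0.6}]'

```text
invalid input at $.series[0]: expected keys xyz, angular, gripper
```

carry_out --series '[{"xyz": [-0.036,-0.015,0],"angular": [0,0,0],"gripper": 0.6},{"xyz": [-0.036,-0.015,0],"angular": [0,0,0],"gripper": 0.6},{"xyz": [-0.036,-0.015,0],"angular": [0,0,0],"gripper": 0.6},{"xyz": [-0.036,-0.015,0],"angular": [0,0,0],"gripper": 0.6},{"xyz": [0,0,0],"angular": [0,0,0],"gripper": 0.6},{"xyz": [0,0,0],"angular": [0,0,0],"gripper": 0.6}]'

```text
time: 1.5
tool_pos: [0.3836, 0.315, 0.2362]
ee_rot: [-3.141, -0.0, 2.501]
force: [-0.4, 0.8, -0.3]
gripper_width: 0.0514
grasp_force: 0.0
```

```bash
python3 -c "
from h import *
plan((.562,.015,.1,2.503))
snap('top','top1.png');snap('side','side1.png')"
```

```text
at [0.3836 0.315  0.2362] yaw 2.501 q7 0.22 w 0.0514 F [-0.4  0.8 -0.3] t 1.5
turn [-0.    -0.    -0.002] shift [-0.3221 -0.1346  0.1362]
```

Every row needs all three keys. I'll finish the approach.

carry_out --series '[{"xyz": [-0.04,-0.0168,0],"angular": [0,0,0],"gripper": 0.6},{"xyz": [-0.04,-0.0168,0],"angular": [0,0,0],"gripper": 0.6},{"xyz": [-0.04,-0.0168,0],"angular": [0,0,0],"gripper": 0.6},{"xyz": [-0.04,-0.0168,0],"angular": [0,0,0],"gripper": 0.6},{"xyz": [-0.04,-0.0168,0],"angular": [0,0,0],"gripper": 0.6},{"xyz": [-0.04,-0.0168,0],"angular": [0,0,0],"gripper": 0.6},{"xyz": [-0.04,-0.0168,0],"angular": [0,0,0],"gripper": 0.6},{"xyz": [-0.042,-0.017,0],"angular": [0,0,0],"gripper": 0.6}]'

```text
time: 2.4
tool_pos: [0.5623, 0.0163, 0.2361]
ee_rot: [3.141, -0.001, 2.506]
force: [0.7, 1.0, -0.8]
gripper_width: 0.0513
grasp_force: 0.0
```

carry_out --series '[{"xyz": [0,0,0.03],"angular": [0,0,0],"gripper": 0.6},{"xyz": [0,0,0.03],"angular": [0,0,0],"gripper": 0.6},{"xyz": [0,0,0.025],"angular": [0,0,0],"gripper": 0.6},{"xyz": [0,0,0],"angular": [0,0,0],"gripper": 0.6}]'

```text
time: 2.8
tool_pos: [0.5591, 0.0172, 0.1477]
ee_rot: [-3.137, -0.006, 2.505]
force: [-0.4, -0.4, 0.1]
gripper_width: 0.0514
grasp_force: 0.0
```

```bash
python3 -c "
from h import *
plan((.562,.015,.1,2.503))
p,d=snap('side');cv2.imwrite('pics/s1.png',cv2.resize(p[110:260,200:380,::-1],None,fx=4,fy=4))"
```

```text
at [0.5591 0.0172 0.1477] yaw 2.505 q7 1.03 w 0.0514 F [-0.4 -0.4  0.1] t 2.8
turn [-0.005 -0.006  0.002] shift [-0.0037 -0.      0.0477]
```

View pics/s1.png

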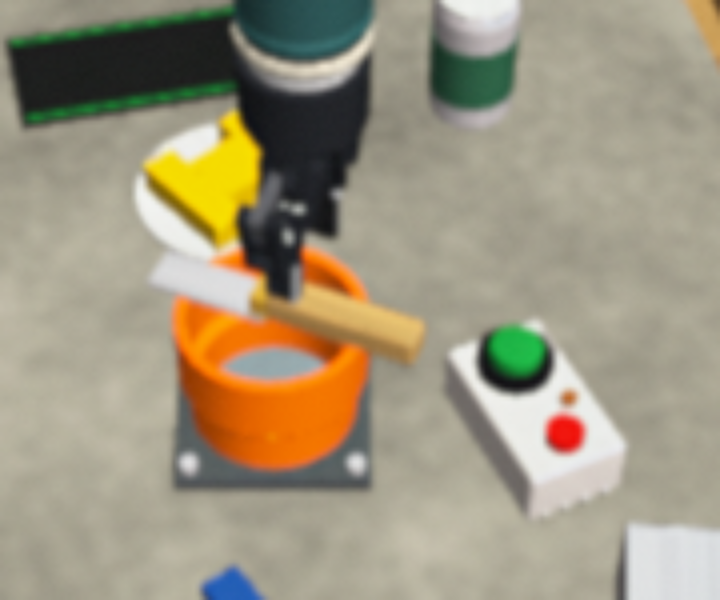

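The open fingers straddle the handle just above the rim at about (285,290) in the crop. I'll go down, close and lift.

carry_out --series '[{"xyz": [-0.002,0,0.02],"angular": [0,0,0],"gripper": 0.6},{"xyz": [-0.002,0,0.02],"angular": [0,0,0],"gripper": 0.6},{"xyz": [0,0,0.008],"angular": [0,0,0],"gripper": 0.6},{"xyz": [0,0,0],"angular": [0,0,0],"gripper": 0},{"xyz": [0,0,0],"angular": [0,0,0],"gripper": 0},{"xyz": [0,0,0],"angular": [0,0,0],"gripper": 0},{"xyz": [0,0,0],"angular": [0,0,0],"gripper": 0}]'

```text
time: 3.55
tool_pos: [0.5658, 0.0135, 0.1047]
ee_rot: [3.14, 0.002, 2.503]
force: [-0.7, 0.4, 5.7]
gripper_width: 0.0226
grasp_force: 60.3
```

carry_out --series '[{"xyz": [0,0,0],"angular": [0,0,0],"gripper": 0},{"xyz": [0,0,-0.02],"angular": [0,0,0],"gripper": 0},{"xyz": [0,0,-0.03],"angular": [0,0,0],"gripper": 0},{"xyz": [0,0,-0.03],"angular": [0,0,0],"gripper": 0},{"xyz": [0,0,-0.03],"angular": [0,0,0],"gripper": 0},{"xyz": [0,0,-0.03],"angular": [0,0,0],"gripper": 0},{"xyz": [0,0,0],"angular": [0,0,0],"gripper": 0}]'

```text
time: 4.25
tool_pos: [0.5672, 0.0131, 0.2477]
ee_rot: [3.136, 0.006, 2.502]
force: [0.2, -0.3, -0.7]
gripper_width: 0.0224
grasp_force: 59.6
```

```bash
python3 -c "
from h import *
plan((.55,.383,.235,0))"
```

```text
at [0.5672 0.0131 0.2477] yaw 2.502 q7 0.98 w 0.0224 F [ 0.2 -0.3 -0.7] t 4.25
turn [ 0.01  -0.005  2.502] shift [-0.0172 -0.3699  0.0127]
```

carry_out --series '[{"xyz": [0,0,0],"angular": [0,0,0.147],"gripper": 0},{"xyz": [0,0,0],"angular": [0,0,0.147],"gripper": 0},{"xyz": [0,0,0],"angular": [0,0,0.147],"gripper": 0},{"xyz": [0,0,0],"angular": [0,0,0.147],"gripper": 0},{"xyz": [0,0,0],"angular": [0,0,0.147],"gripper": 0},{"xyz": [0,0,0],"angular": [0,0,0.147],"gripper": 0},{"xyz": [0,0,0],"angular": [0,0,0.147],"gripper": 0},{"xyz": [0,0,0],"angular": [0,0,0.147],"gripper": 0}]'

```text
time: 5.05
tool_pos: [0.5641, 0.0132, 0.2423]
ee_rot: [-3.14, 0.001, 1.321]
force: [-0.2, -0.1, -1.4]
gripper_width: 0.0228
grasp_force: 59.6
```

carry_out --series '[{"xyz": [0,0,0],"angular": [0,0,0.147],"gripper": 0},{"xyz": [0,0,0],"angular": [0,0,0.147],"gripper": 0},{"xyz": [0,0,0],"angular": [0,0,0.147],"gripper": 0},{"xyz": [0,0,0],"angular": [0,0,0.147],"gripper": 0},{"xyz": [0,0,0],"angular": [0,0,0.147],"gripper": 0},{"xyz": [0,0,0],"angular": [0,0,0.147],"gripper": 0},{"xyz": [0,0,0],"angular": [0,0,0.147],"gripper": 0},{"xyz": [0,0,0],"angular": [0,0,0.147],"gripper": 0}]'

```text
time: 5.85
tool_pos: [0.5641, 0.0133, 0.2424]
ee_rot: [3.142, 0.001, 0.145]
force: [-0.2, -0.1, -1.5]
gripper_width: 0.0227
grasp_force: 59.6
```

carry_out --series '[{"xyz": [0,0,0],"angular": [0,0,0.147],"gripper": 0},{"xyz": [-0.002,-0.042,0],"angular": [0,0,0],"gripper": 0},{"xyz": [-0.002,-0.042,0],"angular": [0,0,0],"gripper": 0},{"xyz": [-0.002,-0.042,0],"angular": [0,0,0],"gripper": 0},{"xyz": [-0.002,-0.042,0],"angular": [0,0,0],"gripper": 0},{"xyz": [-0.002,-0.042,0],"angular": [0,0,0],"gripper": 0},{"xyz": [-0.002,-0.042,0],"angular": [0,0,0],"gripper": 0},{"xyz": [-0.002,-0.042,0],"angular": [0,0,0],"gripper": 0}]'

```text
time: 6.65
tool_pos: [0.5488, 0.3087, 0.2423]
ee_rot: [3.141, 0.001, 0.004]
force: [1.3, 0.5, -1.3]
gripper_width: 0.0226
grasp_force: 59.6
```

carry_out --series '[{"xyz": [-0.002,-0.042,0],"angular": [0,0,0],"gripper": 0},{"xyz": [-0.001,-0.034,0],"angular": [0,0,0],"gripper": 0},{"xyz": [0,0,0],"angular": [0,0,0],"gripper": 0},{"xyz": [0,0,0],"angular": [0,0,0],"gripper": 0}]'

```text
time: 7.05
tool_pos: [0.5456, 0.3834, 0.2418]
ee_rot: [3.139, 0.001, 0.005]
force: [-0.2, -0.3, -1.4]
gripper_width: 0.0226
grasp_force: 59.6
```

```bash
python3 - <<'E'
from h import *
plan((.52,.383,.15,0))
p,d=snap('side');cv2.imwrite('pics/s2.png',cv2.resize(p[40:190,150:350,::-1],None,fx=4,fy=4))
C=cloud('side',d);m=[b for b in blobs(p,'wood',80,(180,40,400,200))]
for b in m: print(b.sum(),C[b].min(0),C[b].max(0))
E
```

```text
at [0.5456 0.3834 0.2418] yaw 0.005 q7 -1.85 w 0.0226 F [-0.2 -0.3 -1.4] t 7.05
turn [0.002 0.001 0.005] shift [-0.0256  0.0004  0.0918]
2460 [ 0.38201884 -0.81031805 -0.74415948] [1.61617174 1.73312099 1.07132933]
113 [ 0.38201884 -0.81031805 -0.66680557] [0.81714582 1.7288204  1.07132933]
260 [ 0.38201884 -0.81031805 -0.00476357] [0.57823519 0.71650064 1.07132933]
```

View pics/s2.png

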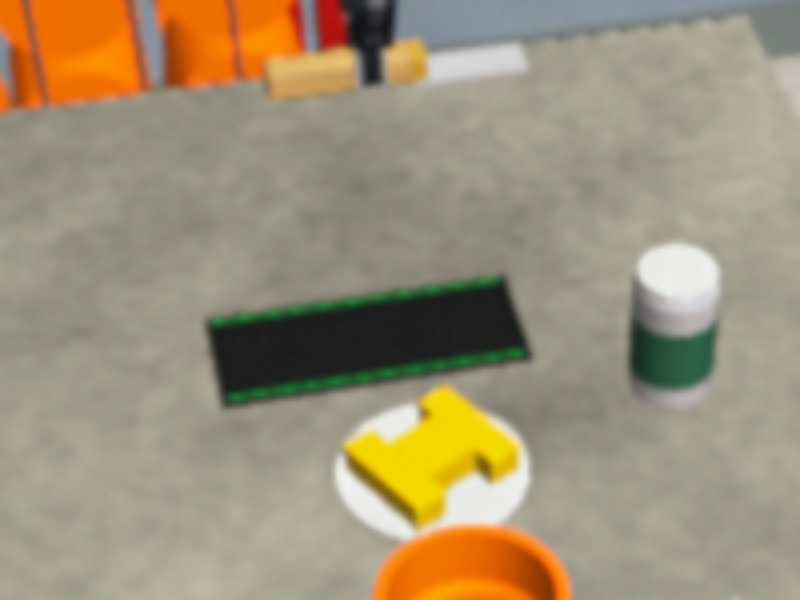

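The scraper hangs level and points away, gripped at the right spot (372,70 in the crop). The mat below is clear, so I'll lower it.

carry_out --series '[{"xyz": [-0.018,0,0.03],"angular": [0,0,0],"gripper": 0},{"xyz": [-0.018,0,0.04],"angular": [0,0,0],"gripper": 0},{"xyz": [0,0,0.04],"angular": [0,0,0],"gripper": 0},{"xyz": [0,0,0.04],"angular": [0,0,0],"gripper": 0},{"xyz": [0,0,0.03],"angular": [0,0,0],"gripper": 0},{"xyz": [0,0,0.02],"angular": [0,0,0],"gripper": 0},{"xyz": [0,0,0.015],"angular": [0,0,0],"gripper": 0},{"xyz": [0,0,0],"angular": [0,0,0],"gripper": 0}]'

```text
time: 7.9
tool_pos: [0.5101, 0.3818, 0.027]
ee_rot: [3.14, 0.002, 0.003]
force: [-1.5, -0.5, -1.2]
gripper_width: 0.0223
grasp_force: 59.6
```

```bash
python3 -c "
from h import *
plan((.511,.384,.0095,0))"
```

```text
at [0.5101 0.3818 0.027 ] yaw 0.003 q7 -1.73 w 0.0223 F [-1.5 -0.5 -1.2] t 7.9
turn [0.002 0.002 0.003] shift [ 0.0009 -0.0022  0.0175]
```

carry_out --series '[{"xyz": [0,-0.001,0.006],"angular": [0,0,0],"gripper": 0},{"xyz": [0,-0.001,0.006],"angular": [0,0,0],"gripper": 0},{"xyz": [0,0,0.005],"angular": [0,0,0],"gripper": 0},{"xyz": [0,0,0.001],"angular": [0,0,0],"gripper": 0},{"xyz": [0,0,0],"angular": [0,0,0],"gripper": 0}]'

```text
time: 8.4
tool_pos: [0.5104, 0.3851, 0.0103]
ee_rot: [3.142, -0.0, 0.004]
force: [0.7, 0.5, -1.7]
gripper_width: 0.0226
grasp_force: 59.6
```

carry_out --series '[{"xyz": [0,0,0],"angular": [0,0,0],"gripper": 0.6},{"xyz": [0,0,0],"angular": [0,0,0],"gripper": 0.6},{"xyz": [0,0,-0.02],"angular": [0,0,0],"gripper": 0.6},{"xyz": [0,0,-0.04],"angular": [0,0,0],"gripper": 1},{"xyz": [0,0,-0.04],"angular": [0,0,0],"gripper": 1},{"xyz": [0,0,-0.04],"angular": [0,0,0],"gripper": 1},{"xyz": [0,0,0],"angular": [0,0,0],"gripper": 1}]'

```text
time: 9.1
tool_pos: [0.5141, 0.3865, 0.1579]
ee_rot: [-3.134, -0.009, 0.003]
force: [0.2, 0.8, 0.4]
gripper_width: 0.0852
grasp_force: 0.0
```

```bash
python3 - <<'E'
from h import *
p,d=snap('side')
cv2.imwrite('pics/s3.png',cv2.resize(p[40:190,150:350,::-1],None,fx=4,fy=4))
where('side',p,d,'wood',.02,60,(190,90,300,150))
f=np.load('top0.npz');C=cloud('top',f['d']);P=f['p']
# cover disc: points at z~.011, radius fit over blob edge
q=(C[...,2]>.007)&(C[...,2]<.06);q[:, :165]=0;q[:,225]=0;q[:,225:]=0;q[:200]=0;q[265:]=0
cn=max(cv2.findContours(q.astype(np.uint8),0,1)[0],key=cv2.contourArea)[:,0]
P2=onz('top',cn,.011);A=np.c_[2*P2[:,:2],np.ones(len(P2))];s=np.linalg.lstsq(A,(P2[:,:2]**2).sum(1),rcond=None)[0];print('disc',s[:2],np.sqrt(s[2]+s[:2]@s[:2]))
plan((.553,.226,.15,.5),(.553,.226,.02,.5))
E
```

```text
side wood [4.960e-01 3.803e-01 1.400e-02 4.590e-02 1.096e-01 3.630e+02 2.230e-02]
disc [0.55141371 0.22649102] 0.06775383086767052
at [0.5124 0.386  0.155 ] yaw 0.003 q7 -1.82 w 0.0855 F [-0.2  0.6 -0.3] t 9.15
turn [-0.004 -0.006 -0.497] shift [-0.0411  0.1599  0.005 ]
turn [0. 0. 0.] shift [ 0.   -0.    0.13]
```

View pics/s3.png

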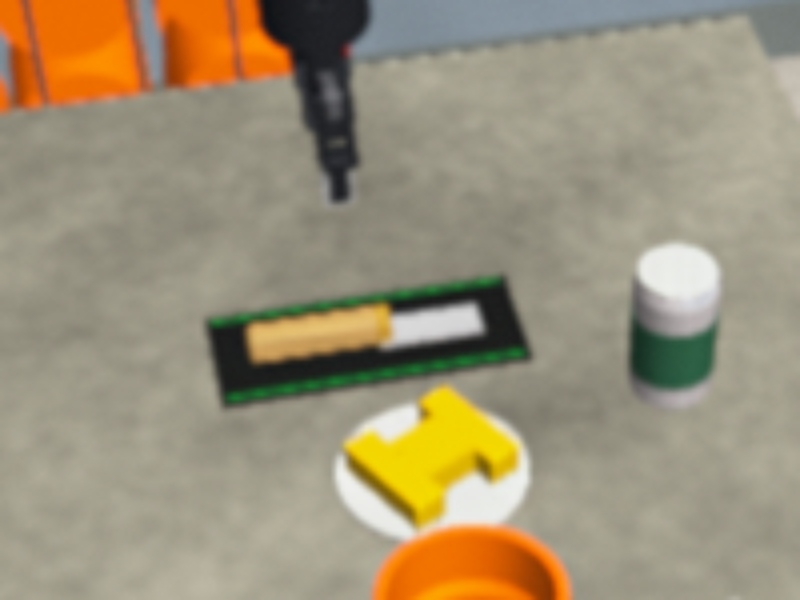

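The scraper lies centred on the mat, with its handle to the left (towards the robot). Next is the cover.

carry_out --series '[{"xyz": [0,0,0],"angular": [0,0,-0.125],"gripper": 1},{"xyz": [0,0,0],"angular": [0,0,-0.125],"gripper": 1},{"xyz": [0,0,0],"angular": [0,0,-0.125],"gripper": 1},{"xyz": [0,0,0],"angular": [0,0,-0.122],"gripper": 1},{"xyz": [-0.0103,0.04,0],"angular": [0,0,0],"gripper": 1},{"xyz": [-0.0103,0.04,0],"angular": [0,0,0],"gripper": 1},{"xyz": [-0.0103,0.04,0],"angular": [0,0,0],"gripper": 1},{"xyz": [-0.0103,0.04,0],"angular": [0,0,0],"gripper": 1}]'

```text
time: 9.95
tool_pos: [0.5507, 0.2231, 0.1502]
ee_rot: [-3.141, 0.001, 0.501]
force: [0.5, 0.5, 0.5]
gripper_width: 0.0854
grasp_force: 0.0
```

carry_out --series '[{"xyz": [0,0,0.03],"angular": [0,0,0],"gripper": 1},{"xyz": [0,0,0.03],"angular": [0,0,0],"gripper": 1},{"xyz": [0,0,0.02],"angular": [0,0,0],"gripper": 1},{"xyz": [0,0,0.01],"angular": [0,0,0],"gripper": 1},{"xyz": [0,0,0],"angular": [0,0,0],"gripper": 1}]'

```text
time: 10.45
tool_pos: [0.5501, 0.2244, 0.0591]
ee_rot: [3.141, 0.003, 0.501]
force: [-0.0, 0.6, -0.0]
gripper_width: 0.0853
grasp_force: 0.0
```

```bash
python3 - <<'E'
from h import *
plan((.552,.226,.016,.5))
p,d=snap('side')
cv2.imwrite('pics/s4.png',cv2.resize(p[100:200,190:330,::-1],None,fx=5,fy=5))
E
```

```text
at [0.5501 0.2244 0.0591] yaw 0.501 q7 -1.06 w 0.0853 F [-0.   0.6 -0. ] t 10.45
turn [0.    0.003 0.001] shift [ 0.0025 -0.0005  0.0431]
```

View pics/s4.png

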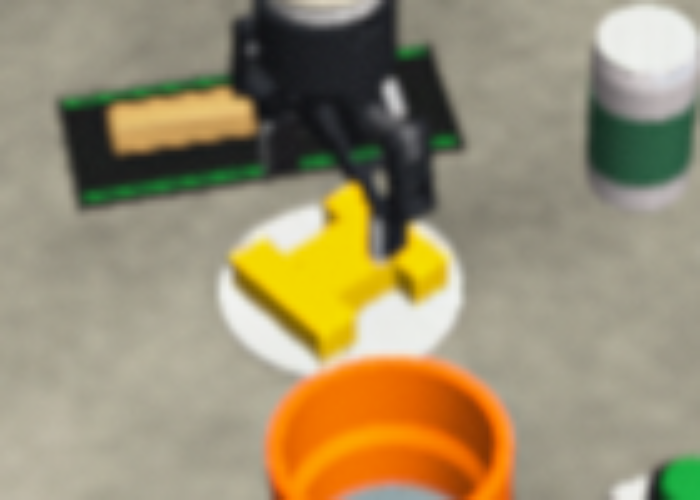

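The near finger is at (385,240) and stands over the lower-right notch. I'll descend and grip.

carry_out --series '[{"xyz": [0.002,0,0.02],"angular": [0,0,0],"gripper": 1},{"xyz": [0,0,0.015],"angular": [0,0,0],"gripper": 1},{"xyz": [0,0,0.006],"angular": [0,0,0],"gripper": 1},{"xyz": [0,0,0],"angular": [0,0,0],"gripper": 1},{"xyz": [0,0,0],"angular": [0,0,0],"gripper": 0},{"xyz": [0,0,0],"angular": [0,0,0],"gripper": 0},{"xyz": [0,0,0],"angular": [0,0,0],"gripper": 0},{"xyz": [0,0,0],"angular": [0,0,0],"gripper": 0}]'

```text
time: 11.3
tool_pos: [0.5533, 0.2263, 0.0204]
ee_rot: [-3.141, -0.001, 0.501]
force: [-1.9, 0.0, 5.1]
gripper_width: 0.0445
grasp_force: 63.0
```

carry_out --series '[{"xyz": [0,0,0],"angular": [0,0,0],"gripper": 0},{"xyz": [0,0,-0.01],"angular": [0,0,0],"gripper": 0},{"xyz": [0,0,-0.03],"angular": [0,0,0],"gripper": 0},{"xyz": [0,0,-0.04],"angular": [0,0,0],"gripper": 0},{"xyz": [0,0,-0.04],"angular": [0,0,0],"gripper": 0},{"xyz": [0,0,-0.04],"angular": [0,0,0],"gripper": 0},{"xyz": [0,0,0],"angular": [0,0,0],"gripper": 0}]'

```text
time: 12.0
tool_pos: [0.556, 0.2264, 0.1849]
ee_rot: [3.142, -0.01, 0.5]
force: [1.7, -0.8, -4.4]
gripper_width: 0.0445
grasp_force: 63.3
```

```bash
python3 - <<'E'
from h import *
plan((.540,.025,.18,0))
E
```

```text
at [0.556  0.2264 0.1849] yaw 0.5 q7 -1.16 w 0.0445 F [ 1.7 -0.8 -4.4] t 12.0
turn [-0.002 -0.01   0.5  ] shift [-0.016   0.2014  0.0049]
```

```bash
python3 - <<'E'
from h import *
for n,(a,b,c,e) in {'top':(225,190,295,270),'side':(235,160,300,240)}.items():
    p,d=snap(n);C=cloud(n,d)
    m=cv2.inRange(cv2.cvtColor(p,cv2.COLOR_RGB2HSV),*HSV['orange'])>0
    q=m&(C[...,2]>.097)&(C[...,2]<.103);k=np.zeros_like(q);k[b:e,a:c]=1;q&=k
    P=onz(n,uvof(q),.1)[:,:2];s=cv2.minEnclosingCircle(P.astype(np.float32));
    A=np.c_[2*P,np.ones(len(P))];l=np.linalg.lstsq(A,(P**2).sum(1),rcond=None)[0];print(n,len(P),s,l[:2],np.sqrt(l[2]+l[:2]@l[:2]))
E
```

```text
top 221 ((0.5387664437294006, 0.02547304518520832), 0.060528382658958435) [0.53911684 0.02520308] 0.05676926559155815
side 122 ((0.5388139486312866, 0.02207409217953682), 0.06329155713319778) [0.53778822 0.02344997] 0.058387560518646506
```

carry_out --series '[{"xyz": [0,0,0],"angular": [0,0,0.125],"gripper": 0},{"xyz": [0,0,0],"angular": [0,0,0.125],"gripper": 0},{"xyz": [0,0,0],"angular": [0,0,0.125],"gripper": 0},{"xyz": [0,0,0],"angular": [0,0,0.125],"gripper": 0},{"xyz": [-0.002,0.03,0],"angular": [0,0,0],"gripper": 0},{"xyz": [-0.002,0.034,0],"angular": [0,0,0],"gripper": 0},{"xyz": [-0.002,0.034,0],"angular": [0,0,0],"gripper": 0},{"xyz": [-0.002,0.034,0],"angular": [0,0,0],"gripper": 0}]'

```text
time: 12.9
tool_pos: [0.5428, 0.0925, 0.177]
ee_rot: [3.14, 0.004, 0.001]
force: [0.5, 0.6, -3.8]
gripper_width: 0.0443
grasp_force: 63.3
```

carry_out --series '[{"xyz": [-0.002,0.034,0],"angular": [0,0,0],"gripper": 0},{"xyz": [-0.002,0.034,0],"angular": [0,0,0],"gripper": 0},{"xyz": [0,0,0],"angular": [0,0,0],"gripper": 0},{"xyz": [0,0,0],"angular": [0,0,0],"gripper": 0}]'

```text
time: 13.3
tool_pos: [0.5394, 0.025, 0.1776]
ee_rot: [3.141, 0.004, -0.002]
force: [-0.7, 0.9, -4.7]
gripper_width: 0.0443
grasp_force: 63.5
```

```bash
python3 - <<'E'
from h import *
plan((.540,.025,.122,0))
p,d=snap('side');C=cloud('side',d)
cv2.imwrite('pics/s5.png',cv2.resize(p[80:260,190:370,::-1],None,fx=3.3,fy=3.3))
z=manip.sense()['tool_pos'][2]-.0204
q=(abs(C[...,2]-z-.011)<.004)&(abs(C[...,0]-.54)<.1)&(abs(C[...,1]-.025)<.1)
P=C[q][:,:2];print(z,q.sum(),cv2.minEnclosingCircle(P.astype(np.float32)),cv2.minEnclosingCircle(onz('side',uvof(q),z+.011)[:,:2].astype(np.float32)))
E
```

```text
at [0.5394 0.025  0.1776] yaw -0.002 q7 -1.26 w 0.0443 F [-0.7  0.9 -4.7] t 13.3
turn [ 0.001  0.004 -0.002] shift [ 0.0006 -0.      0.0556]
0.15734249020995836 823 ((0.5378841161727905, 0.023153891786932945), 0.07196169346570969) ((0.5373165607452393, 0.021782588213682175), 0.07110028713941574)
```

View pics/s5.png

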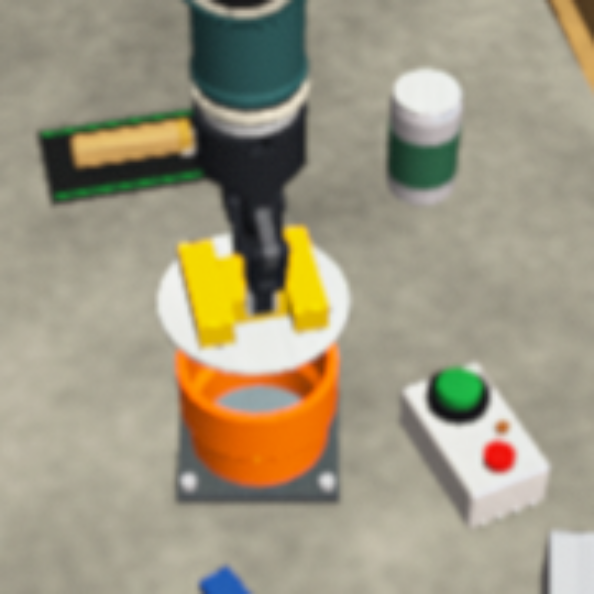

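The held cover is level and lines up with the rim to about 1 mm in the same camera. I'll lower it.

carry_out --series '[{"xyz": [0,0,0.02],"angular": [0,0,0],"gripper": 0},{"xyz": [0,0,0.02],"angular": [0,0,0],"gripper": 0},{"xyz": [0,0,0.008],"angular": [0,0,0],"gripper": 0},{"xyz": [0,0,0.005],"angular": [0,0,0],"gripper": 0},{"xyz": [0,0,0.004],"angular": [0,0,0],"gripper": 0},{"xyz": [0,0,0.003],"angular": [0,0,0],"gripper": 0},{"xyz": [0,0,0.002],"angular": [0,0,0],"gripper": 0},{"xyz": [0,0,0],"angular": [0,0,0],"gripper": 0}]'

```text
time: 14.15
tool_pos: [0.5411, 0.0259, 0.1174]
ee_rot: [-3.141, -0.0, 0.001]
force: [0.2, 0.3, -4.3]
gripper_width: 0.0445
grasp_force: 63.4
```

```bash
python3 -c "
from h import *
plan((.5394,.025,.1144,0))"
```

```text
at [0.5411 0.0259 0.1174] yaw 0.001 q7 -1.19 w 0.0445 F [ 0.2  0.3 -4.3] t 14.15
turn [-0.    -0.     0.001] shift [-0.0017  0.0009  0.003 ]
```

carry_out --series '[{"xyz": [-0.001,0,0.002],"angular": [0,0,0],"gripper": 0},{"xyz": [0,0,0.001],"angular": [0,0,0],"gripper": 0},{"xyz": [0,0,0],"angular": [0,0,0],"gripper": 0}]'

```text
time: 14.45
tool_pos: [0.54, 0.0259, 0.1144]
ee_rot: [-3.141, -0.0, 0.001]
force: [-1.6, 1.5, -3.2]
gripper_width: 0.0446
grasp_force: 63.7
```

carry_out --series '[{"xyz": [0,0,0],"angular": [0,0,0],"gripper": 1},{"xyz": [0,0,0],"angular": [0,0,0],"gripper": 1},{"xyz": [0,0,0],"angular": [0,0,0],"gripper": 1},{"xyz": [0,0,-0.02],"angular": [0,0,0],"gripper": 1},{"xyz": [0,0,-0.04],"angular": [0,0,0],"gripper": 1},{"xyz": [0,0,-0.04],"angular": [0,0,0],"gripper": 1},{"xyz": [0,0,-0.03],"angular": [0,0,0],"gripper": 1},{"xyz": [0,0,0],"angular": [0,0,0],"gripper": 1}]'

```text
time: 15.25
tool_pos: [0.5427, 0.0255, 0.2485]
ee_rot: [-3.139, -0.008, 0.001]
force: [0.8, -0.5, 0.4]
gripper_width: 0.0856
grasp_force: 0.0
```

```bash
python3 - <<'E'
from h import *
p,d=snap('side');C=cloud('side',d)
where('side',p,d,'yellow',.130,60,(200,120,340,240))
q=(abs(C[...,2]-.105)<.004)&(abs(C[...,0]-.54)<.1)&(abs(C[...,1]-.025)<.1)
A=np.c_[C[q][:,:2],np.ones(q.sum())];print('tilt',np.linalg.lstsq(A,C[q][:,2],rcond=None)[0],np.median(C[q][:,2]),cv2.minEnclosingCircle(onz('side',uvof(q),.105)[:,:2].astype(np.float32)))
p,d=snap('top')
where('top',p,d,'yellow',.130,60);where('top',p,d,'blue',.014,100)
plan((.460,-.153,.2,.379),(.460,-.153,.05,.379))
E
```

```text
side yellow [5.381e-01 1.570e-02 6.520e-02 8.560e-02 1.006e-01 9.110e+02 1.293e-01]
tilt [-0.00066702 -0.00023267  0.10516543] 0.10476137380104977 ((0.5381320714950562, 0.02258889563381672), 0.07092949748039246)
top yellow [ 5.0280e-01 -4.7000e-03  2.4395e+00  2.1700e-02  2.6200e-02  6.5000e+01
  1.3010e-01]
top blue [ 5.8150e-01 -3.0330e-01  2.8716e+00  7.2400e-02  1.0340e-01  6.0800e+02
  1.3900e-02]
top blue [ 4.6900e-01 -4.5070e-01  2.6951e+00  7.4100e-02  1.0370e-01  6.2600e+02
  1.4100e-02]
top blue [ 4.601e-01 -1.524e-01  3.738e-01  7.140e-02  1.030e-01  6.210e+02
  1.430e-02]
at [0.5402 0.0261 0.2447] yaw 0.001 q7 -1.34 w 0.0853 F [ 0.4  0.6 -1.2] t 15.35
turn [-0.001 -0.002 -0.378] shift [-0.1408  0.1367  0.0447]
turn [0. 0. 0.] shift [ 0.   -0.    0.15]
```

The cover is seated: disc top at 0.105 m, level, and centred on the rim. Now the nearest plate.

carry_out --series '[{"xyz": [0,0,0],"angular": [0,0,-0.126],"gripper": 1},{"xyz": [0,0,0],"angular": [0,0,-0.126],"gripper": 1},{"xyz": [0,0,0],"angular": [0,0,-0.126],"gripper": 1},{"xyz": [-0.028,0.027,0],"angular": [0,0,0],"gripper": 1},{"xyz": [-0.028,0.027,0],"angular": [0,0,0],"gripper": 1},{"xyz": [-0.028,0.027,0.01],"angular": [0,0,0],"gripper": 1},{"xyz": [-0.028,0.027,0.015],"angular": [0,0,0],"gripper": 1},{"xyz": [-0.028,0.028,0.02],"angular": [0,0,0],"gripper": 1}]'

```text
time: 16.15
tool_pos: [0.4591, -0.1531, 0.1982]
ee_rot: [-3.141, 0.0, 0.379]
force: [-0.1, -0.8, -0.2]
gripper_width: 0.0851
grasp_force: 0.0
```

carry_out --series '[{"xyz": [0,0,0.04],"angular": [0,0,0],"gripper": 1},{"xyz": [0,0,0.04],"angular": [0,0,0],"gripper": 1},{"xyz": [0,0,0.04],"angular": [0,0,0],"gripper": 1},{"xyz": [0,0,0.02],"angular": [0,0,0],"gripper": 1},{"xyz": [0,0,0],"angular": [0,0,0],"gripper": 1}]'

```text
time: 16.65
tool_pos: [0.4568, -0.1519, 0.0558]
ee_rot: [-3.138, 0.007, 0.378]
force: [-0.5, -0.2, 1.3]
gripper_width: 0.0849
grasp_force: 0.0
```

```bash
python3 - <<'E'
from h import *
plan((.460,-.153,.001,.376))
p,d=snap('top');C=cloud('top',d);where('top',p,d,'yellow',.130,60)
q=(abs(C[...,2]-.105)<.004)&(abs(C[...,0]-.54)<.1)&(abs(C[...,1]-.025)<.1)
print(cv2.minEnclosingCircle(onz('top',uvof(q),.105)[:,:2].astype(np.float32)))
p,d=snap('side')
cv2.imwrite('pics/s6.png',cv2.resize(p[160:310,170:330,::-1],None,fx=4,fy=4))
E
```

```text
at [ 0.4568 -0.1519  0.0558] yaw 0.378 q7 -0.38 w 0.0849 F [-0.5 -0.2  1.3] t 16.65
turn [-0.004  0.007  0.002] shift [0.0026 0.0022 0.0548]
top yellow [5.305e-01 2.240e-02 3.013e+00 7.010e-02 9.700e-02 5.050e+02 1.301e-01]
((0.537585437297821, 0.024601727724075317), 0.06961067765951157)
```

View pics/s6.png

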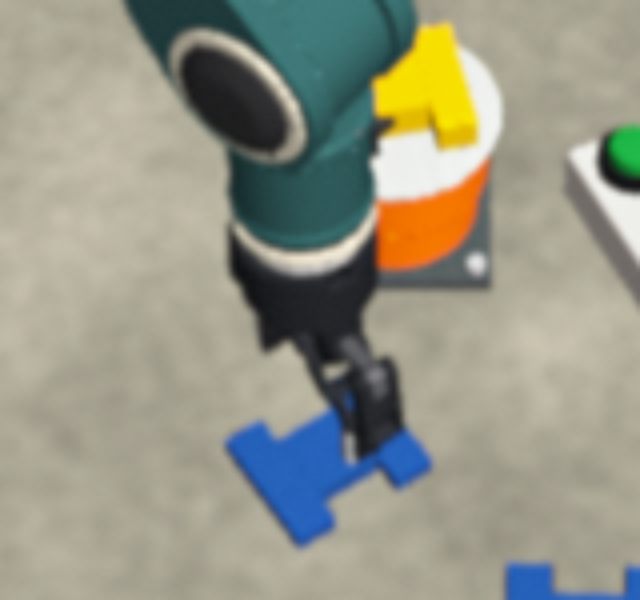

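The near finger is at (375,440), above the notch. I'll descend and grip.

carry_out --series '[{"xyz": [0.001,0.001,0.02],"angular": [0,0,0],"gripper": 1},{"xyz": [0,0.001,0.02],"angular": [0,0,0],"gripper": 1},{"xyz": [0,0,0.01],"angular": [0,0,0],"gripper": 1},{"xyz": [0,0,0],"angular": [0,0,0],"gripper": 1},{"xyz": [0,0,0],"angular": [0,0,0],"gripper": 0},{"xyz": [0,0,0],"angular": [0,0,0],"gripper": 0},{"xyz": [0,0,0],"angular": [0,0,0],"gripper": 0},{"xyz": [0,0,0],"angular": [0,0,0],"gripper": 0}]'

```text
time: 17.55
tool_pos: [0.4622, -0.1531, 0.0106]
ee_rot: [-3.14, -0.002, 0.379]
force: [-3.2, 2.2, 14.1]
gripper_width: 0.0422
grasp_force: 58.9
```

```bash
python3 -c "
from h import *
plan((.460,-.153,.2,.376))"
```

```text
at [ 0.4622 -0.1531  0.0106] yaw 0.379 q7 -0.3 w 0.0422 F [-3.2  2.2 14.1] t 17.55
turn [-0.002 -0.002  0.003] shift [-0.002  -0.0009 -0.1894]
```

carry_out --series '[{"xyz": [0,0,-0.01],"angular": [0,0,0],"gripper": 0},{"xyz": [0,0,-0.03],"angular": [0,0,0],"gripper": 0},{"xyz": [0,0,-0.03],"angular": [0,0,0],"gripper": 0},{"xyz": [0,0,-0.03],"angular": [0,0,0],"gripper": 0},{"xyz": [0,0,0],"angular": [0,0,0],"gripper": 0},{"xyz": [0,0,0],"angular": [0,0,0],"gripper": 0}]'

```text
time: 18.15
tool_pos: [0.4617, -0.1531, 0.1093]
ee_rot: [-3.141, -0.001, 0.379]
force: [-0.1, 0.8, -6.2]
gripper_width: 0.0413
grasp_force: 61.3
```

```bash
python3 - <<'E'
from h import *
plan((.5392,.0255,.22,0))
p,d=snap('side');C=cloud('side',d)
cv2.imwrite('pics/s7.png',cv2.resize(p[150:300,170:330,::-1],None,fx=4,fy=4))
for b in blobs(p,'blue',200,(200,150,300,300)):
    P=C[cv2.erode(b.astype(np.uint8),np.ones((3,3)))>0]
    P=P[P[:,2]>np.median(P[:,2])-.006]
    A=np.c_[P[:,:2],np.ones(len(P))];r=np.linalg.lstsq(A,P[:,2],rcond=None)[0];print(len(P),np.median(P[:,2]),'slope',r[:2]);where('side',p,d,'blue',None,200,(200,150,300,300))
E
```

```text
at [ 0.4617 -0.1531  0.1093] yaw 0.379 q7 -0.46 w 0.0413 F [-0.1  0.8 -6.2] t 18.15
turn [-0.001 -0.001  0.379] shift [ 0.0775 -0.1786 -0.1107]
450 0.11187068755011237 slope [-0.65281123 -1.3077656 ]
side blue [ 4.3630e-01 -1.6600e-01  1.7833e+00  4.8900e-02  7.7400e-02  5.8400e+02
  1.1180e-01]
```

View pics/s7.png

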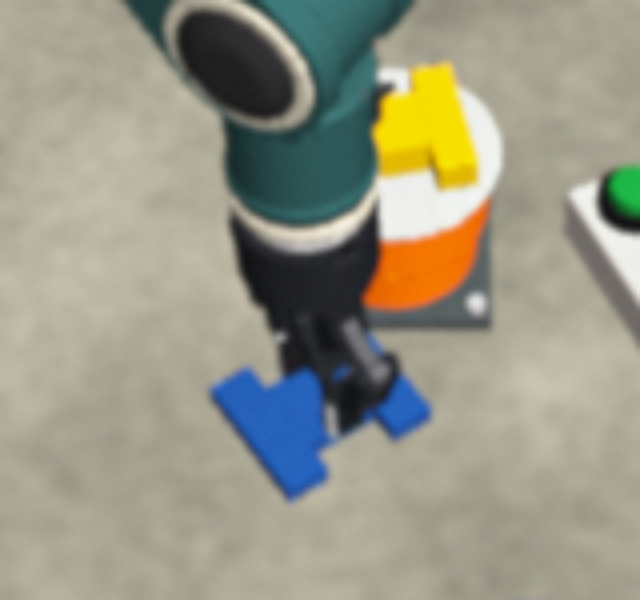

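```bash
python3 - <<'E'
from h import *
p,d=snap('side');C=cloud('side',d)
print('tcp',manip.sense()['tool_pos'],manip.sense()['gripper_width'])
k=(p.max(2)<75);k[:215]=0;k[265:]=0;k[:,:235]=0;k[:,275:]=0
Q=C[k];U=uvof(k);i=np.argsort(Q[:,2])[:14]
for a in i: print(U[a],p[U[a][1],U[a][0]],Q[a].round(3))
b=blobs(p,'blue',200,(200,150,300,300))[0]
n=cv2.erode(b.astype(np.uint8),np.ones((5,5)))>0;P=C[n];A=np.c_[P[:,:2],np.ones(len(P))]
for _ in range(6):
    r=np.linalg.lstsq(A,P[:,2],rcond=None)[0];e=abs(A@r-P[:,2]);P,A=P[e<2*np.median(e)+.0005],A[e<2*np.median(e)+.0005]
print('plane',r[:2],len(P),np.median(e))
E
```

```text
tcp [ 0.46075745 -0.15306949  0.10820283] 0.04145126098891385
[261 229] [63 68 73] [ 0.51  -0.031  0.011]
[245 241] [30 35 54] [ 0.455 -0.133  0.116]
[241 243] [49 52 66] [ 0.445 -0.137  0.117]
[243 242] [31 38 59] [ 0.45  -0.136  0.118]
[245 240] [28 29 32] [ 0.455 -0.132  0.118]
[244 241] [30 31 41] [ 0.452 -0.135  0.119]
[242 242] [29 30 39] [ 0.447 -0.137  0.12 ]
[241 242] [40 39 39] [ 0.445 -0.137  0.121]
[257 256] [35 41 52] [ 0.473 -0.184  0.123]
[255 257] [35 40 46] [ 0.468 -0.186  0.125]
[243 241] [32 30 34] [ 0.45  -0.138  0.125]
[241 241] [35 33 34] [ 0.445 -0.137  0.125]
[243 240] [32 31 31] [ 0.45  -0.136  0.126]
[242 241] [30 27 29] [ 0.447 -0.138  0.126]
plane [-0.02062939 -0.00605182] 221 0.0009383800514012192
```

The grip is close to the plate's top edge (fingertips around 0.115 m, plate top at 0.112 m). I'll set it down and regrip about 9 mm lower.

carry_out --series '[{"xyz": [0,0,0.03],"angular": [0,0,0],"gripper": 0},{"xyz": [0,0,0.03],"angular": [0,0,0],"gripper": 0},{"xyz": [0,0,0.025],"angular": [0,0,0],"gripper": 0},{"xyz": [0,0,0.012],"angular": [0,0,0],"gripper": 0},{"xyz": [0,0,0],"angular": [0,0,0],"gripper": 0},{"xyz": [0,0,0],"angular": [0,0,0],"gripper": 1},{"xyz": [0,0,0],"angular": [0,0,0],"gripper": 1},{"xyz": [0,0,0],"angular": [0,0,0],"gripper": 1}]'

```text
time: 19.05
tool_pos: [0.4628, -0.1541, 0.0132]
ee_rot: [3.14, -0.002, 0.379]
force: [0.6, 1.1, 0.5]
gripper_width: 0.0828
grasp_force: 0.0
```

```bash
python3 -c "
from h import *
plan((.461,-.153,.0,.376))"
```

```text
at [ 0.4628 -0.1541  0.0132] yaw 0.379 q7 -0.3 w 0.0828 F [0.6 1.1 0.5] t 19.05
turn [ 0.001 -0.002  0.003] shift [-0.0013 -0.0017  0.0132]
```

carry_out --series '[{"xyz": [-0.001,-0.001,0.005],"angular": [0,0,0],"gripper": 1},{"xyz": [0,0,0.005],"angular": [0,0,0],"gripper": 1},{"xyz": [0,0,0.003],"angular": [0,0,0],"gripper": 1},{"xyz": [0,0,0],"angular": [0,0,0],"gripper": 1}]'

```text
time: 19.45
tool_pos: [0.4603, -0.1531, -0.0012]
ee_rot: [-3.141, 0.001, 0.379]
force: [0.3, -0.0, -0.2]
gripper_width: 0.0856
grasp_force: 0.0
```

carry_out --series '[{"xyz": [0,0,0],"angular": [0,0,0],"gripper": 0},{"xyz": [0,0,0],"angular": [0,0,0],"gripper": 0},{"xyz": [0,0,0],"angular": [0,0,0],"gripper": 0},{"xyz": [0,0,0],"angular": [0,0,0],"gripper": 0}]'

```text
time: 19.85
tool_pos: [0.461, -0.1537, -0.0001]
ee_rot: [3.141, -0.001, 0.379]
force: [-1.8, -1.2, 6.0]
gripper_width: 0.0443
grasp_force: 61.8
```

carry_out --series '[{"xyz": [0,0,0],"angular": [0,0,0],"gripper": 0},{"xyz": [0,0,-0.01],"angular": [0,0,0],"gripper": 0},{"xyz": [0,0,-0.03],"angular": [0,0,0],"gripper": 0},{"xyz": [0,0,-0.03],"angular": [0,0,0],"gripper": 0},{"xyz": [0,0,-0.03],"angular": [0,0,0],"gripper": 0},{"xyz": [0,0,-0.03],"angular": [0,0,0],"gripper": 0},{"xyz": [0,0,0],"angular": [0,0,0],"gripper": 0}]'

```text
time: 20.55
tool_pos: [0.4623, -0.1537, 0.1322]
ee_rot: [3.139, -0.005, 0.379]
force: [1.1, 0.2, -4.8]
gripper_width: 0.0443
grasp_force: 63.8
```

```bash
python3 - <<'E'
from h import *
plan((.5392,.0255,.23,0))
p,d=snap('side');C=cloud('side',d)
cv2.imwrite('pics/s8.png',cv2.resize(p[150:300,170:330,::-1],None,fx=4,fy=4))
b=blobs(p,'blue',200,(200,130,300,300))[0]
n=cv2.erode(b.astype(np.uint8),np.ones((5,5)))>0;P=C[n];A=np.c_[P[:,:2],np.ones(len(P))]
for _ in range(6):
    r=np.linalg.lstsq(A,P[:,2],rcond=None)[0];e=abs(A@r-P[:,2]);P,A=P[e<2*np.median(e)+.0005],A[e<2*np.median(e)+.0005]
print('plane',r[:2],len(P),np.median(e),np.median(P[:,2]))
E
```

```text
at [ 0.4623 -0.1537  0.1322] yaw 0.379 q7 -0.49 w 0.0443 F [ 1.1  0.2 -4.8] t 20.55
turn [ 0.001 -0.006  0.379] shift [ 0.0769 -0.1792 -0.0978]
plane [-0.00512607 -0.03030129] 254 0.0009399897110821398 0.14600182245763527
```

carry_out --series '[{"xyz": [0,0,-0.03],"angular": [0,0,0.126],"gripper": 0},{"xyz": [0,0,-0.03],"angular": [0,0,0.126],"gripper": 0},{"xyz": [0,0,-0.02],"angular": [0,0,0.126],"gripper": 0},{"xyz": [0.0154,-0.0358,0],"angular": [0,0,0],"gripper": 0},{"xyz": [0.0154,-0.0358,0],"angular": [0,0,0],"gripper": 0},{"xyz": [0.0154,-0.0358,0],"angular": [0,0,0],"gripper": 0},{"xyz": [0.0154,-0.0358,0],"angular": [0,0,0],"gripper": 0},{"xyz": [0.0154,-0.0358,0],"angular": [0,0,0],"gripper": 0}]'

```text
time: 21.4
tool_pos: [0.5363, 0.0277, 0.2072]
ee_rot: [3.141, 0.004, 0.001]
force: [0.2, -1.3, -5.8]
gripper_width: 0.0441
grasp_force: 64.7
```

carry_out --series '[{"xyz": [0,0,0.02],"angular": [0,0,0],"gripper": 0},{"xyz": [0,0,0.02],"angular": [0,0,0],"gripper": 0},{"xyz": [0,0,0],"angular": [0,0,0],"gripper": 0},{"xyz": [0,0,0],"angular": [0,0,0],"gripper": 0}]'

```text
time: 21.8
tool_pos: [0.5364, 0.0254, 0.1682]
ee_rot: [3.141, 0.003, -0.0]
force: [-0.0, -0.6, -5.0]
gripper_width: 0.0443
grasp_force: 64.7
```

```bash
python3 - <<'E'
from h import *
plan((.5392,.0258,.1305,0))
p,d=snap('side');C=cloud('side',d)
cv2.imwrite('pics/s9.png',cv2.resize(p[100:250,190:350,::-1],None,fx=4,fy=4))
E
```

```text
at [0.5364 0.0254 0.1682] yaw -0.0 q7 -1.21 w 0.0443 F [-0.  -0.6 -5. ] t 21.8
turn [ 0.001  0.003 -0.   ] shift [ 0.0028 -0.0004  0.0377]
```

View pics/s9.png

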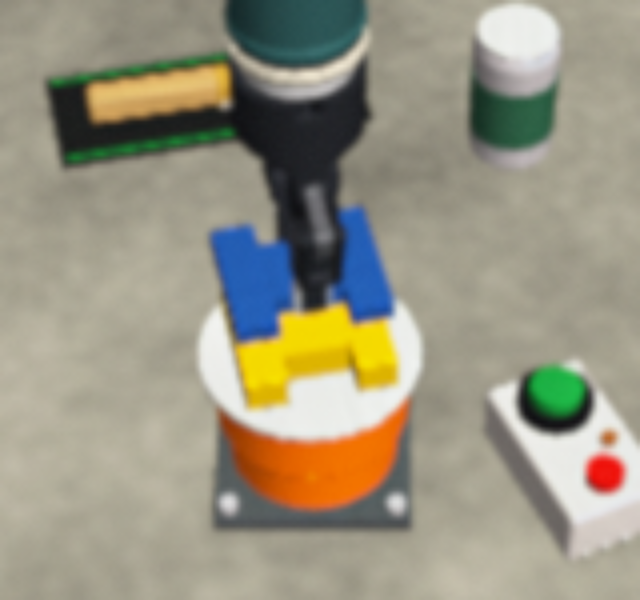

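The plate is aligned with the pad, about 3 mm short in x. I'll correct that, lower it and release.

carry_out --series '[{"xyz": [0.0015,0,0.015],"angular": [0,0,0],"gripper": 0},{"xyz": [0.001,0,0.01],"angular": [0,0,0],"gripper": 0},{"xyz": [0,0,0.006],"angular": [0,0,0],"gripper": 0},{"xyz": [0,0,0.003],"angular": [0,0,0],"gripper": 0},{"xyz": [0,0,0.001],"angular": [0,0,0],"gripper": 0},{"xyz": [0,0,0],"angular": [0,0,0],"gripper": 0}]'

```text
time: 22.45
tool_pos: [0.54, 0.0257, 0.1343]
ee_rot: [3.141, -0.0, 0.001]
force: [-0.7, -0.2, -6.2]
gripper_width: 0.0441
grasp_force: 64.6
```

```bash
python3 - <<'E'
from h import *
plan((.5392,.0258,.1305,0))
E
```

```text
at [0.54   0.0257 0.1343] yaw 0.001 q7 -1.16 w 0.0441 F [-0.7 -0.2 -6.2] t 22.45
turn [ 0.    -0.     0.001] shift [-0.0008 -0.0001  0.0038]
```

carry_out --series '[{"xyz": [-0.0005,0,0.002],"angular": [0,0,0],"gripper": 0},{"xyz": [0,0,0.001],"angular": [0,0,0],"gripper": 0},{"xyz": [0,0,0.001],"angular": [0,0,0],"gripper": 0},{"xyz": [0,0,0],"angular": [0,0,0],"gripper": 0}]'

```text
time: 22.85
tool_pos: [0.5394, 0.0259, 0.1302]
ee_rot: [-3.142, 0.0, 0.001]
force: [0.4, 0.5, -5.5]
gripper_width: 0.0445
grasp_force: 64.7
```

carry_out --series '[{"xyz": [0,0,0],"angular": [0,0,0],"gripper": 1},{"xyz": [0,0,0],"angular": [0,0,0],"gripper": 1},{"xyz": [0,0,0],"angular": [0,0,0],"gripper": 1},{"xyz": [0,0,-0.02],"angular": [0,0,0],"gripper": 1},{"xyz": [0,0,-0.03],"angular": [0,0,0],"gripper": 1},{"xyz": [0,0,-0.03],"angular": [0,0,0],"gripper": 1},{"xyz": [0,0,-0.02],"angular": [0,0,0],"gripper": 1}]'

```text
time: 23.55
tool_pos: [0.5403, 0.0255, 0.2325]
ee_rot: [-3.141, -0.003, 0.0]
force: [0.1, 0.1, 0.8]
gripper_width: 0.0852
grasp_force: 0.0
```

```bash
python3 - <<'E'
from h import *
p,d=snap('top');where('top',p,d,'blue',None,100)
p,d=snap('side');where('side',p,d,'blue',None,100,(200,140,340,419))
plan((.582,-.303,.23,-.271),(.582,-.303,.04,-.271))
E
```

```text
top blue [ 5.8160e-01 -3.0340e-01  2.8759e+00  7.2200e-02  1.0310e-01  6.0600e+02
  1.4200e-02]
top blue [ 4.6910e-01 -4.5050e-01  2.6819e+00  7.3600e-02  1.0360e-01  6.2400e+02
  1.4300e-02]
side blue [5.371e-01 2.000e-02 4.310e-02 7.790e-02 1.025e-01 8.350e+02 1.436e-01]
side blue [ 5.823e-01 -3.076e-01  2.863e+00  7.650e-02  1.024e-01  1.168e+03
  1.340e-02]
side blue [ 4.6840e-01 -4.5500e-01  2.7207e+00  7.4600e-02  1.0300e-01  1.5250e+03
  1.3500e-02]
at [0.5414 0.0257 0.2332] yaw 0.001 q7 -1.28 w 0.0858 F [ 0.3 -0.2 -0.3] t 23.65
turn [-0.002 -0.005  0.272] shift [0.1271 0.3058 0.0032]
turn [0. 0. 0.] shift [ 0.   -0.    0.19]
```

carry_out --series '[{"xyz": [0,0,0],"angular": [0,0,0.136],"gripper": 1},{"xyz": [0,0,0],"angular": [0,0,0.136],"gripper": 1},{"xyz": [0.0159,0.0382,0],"angular": [0,0,0],"gripper": 1},{"xyz": [0.0159,0.0382,0],"angular": [0,0,0],"gripper": 1},{"xyz": [0.0159,0.0382,0],"angular": [0,0,0],"gripper": 1},{"xyz": [0.0159,0.0382,0],"angular": [0,0,0],"gripper": 1},{"xyz": [0.0159,0.0382,0],"angular": [0,0,0],"gripper": 1},{"xyz": [0.0159,0.0382,0],"angular": [0,0,0],"gripper": 1}]'

```text
time: 24.45
tool_pos: [0.5698, -0.2218, 0.2293]
ee_rot: [-3.141, 0.001, -0.271]
force: [0.6, 0.8, 0.8]
gripper_width: 0.0856
grasp_force: 0.0
```

carry_out --series '[{"xyz": [0.0159,0.0382,0],"angular": [0,0,0],"gripper": 1},{"xyz": [0.0159,0.0382,0],"angular": [0,0,0],"gripper": 1},{"xyz": [0,0,0.04],"angular": [0,0,0],"gripper": 1},{"xyz": [0,0,0.04],"angular": [0,0,0],"gripper": 1},{"xyz": [0,0,0.04],"angular": [0,0,0],"gripper": 1},{"xyz": [0,0,0.04],"angular": [0,0,0],"gripper": 1},{"xyz": [0,0,0.02],"angular": [0,0,0],"gripper": 1},{"xyz": [0,0,0],"angular": [0,0,0],"gripper": 1}]'

```text
time: 25.25
tool_pos: [0.5781, -0.3017, 0.047]
ee_rot: [-3.141, 0.006, -0.272]
force: [-0.1, -0.2, 0.6]
gripper_width: 0.0853
grasp_force: 0.0
```

```bash
python3 - <<'E'
from h import *
p,d=snap('side');where('side',p,d,'blue',.014,100,(200,280,360,419))
p,d=snap('top');where('top',p,d,'blue',.158,300,(225,190,290,270))
plan((.582,-.3035,0,-.269))
E
```

```text
side blue [ 5.5200e-01 -2.9950e-01  1.3094e+00  3.2500e-02  8.1300e-02  4.7100e+02
  1.3600e-02]
side blue [ 6.1240e-01 -3.1640e-01  1.2982e+00  3.1300e-02  8.2800e-02  4.6800e+02
  1.3500e-02]
side blue [ 4.6840e-01 -4.5520e-01  2.7207e+00  7.4600e-02  1.0300e-01  1.5250e+03
  1.3600e-02]
top blue [5.352e-01 2.480e-02 1.970e-02 7.030e-02 1.004e-01 7.530e+02 1.441e-01]
at [ 0.5805 -0.3035  0.0512] yaw -0.272 q7 -0.83 w 0.0852 F [0.3 0.1 0.3] t 25.35
turn [ 0.001 -0.001 -0.003] shift [ 0.0014 -0.0004  0.0512]
```

carry_out --series '[{"xyz": [0.001,0,0.025],"angular": [0,0,0],"gripper": 1},{"xyz": [0,0,0.017],"angular": [0,0,0],"gripper": 1},{"xyz": [0,0,0.008],"angular": [0,0,0],"gripper": 1},{"xyz": [0,0,0],"angular": [0,0,0],"gripper": 1},{"xyz": [0,0,0],"angular": [0,0,0],"gripper": 1}]'

```text
time: 25.85
tool_pos: [0.5815, -0.3034, 0.0011]
ee_rot: [3.141, -0.001, -0.271]
force: [0.0, 0.2, -0.5]
gripper_width: 0.0853
grasp_force: 0.0
```

carry_out --series '[{"xyz": [0,0,0],"angular": [0,0,0],"gripper": 0},{"xyz": [0,0,0],"angular": [0,0,0],"gripper": 0},{"xyz": [0,0,0],"angular": [0,0,0],"gripper": 0},{"xyz": [0,0,0],"angular": [0,0,0],"gripper": 0},{"xyz": [0,0,0],"angular": [0,0,0],"gripper": 0}]'

```text
time: 26.35
tool_pos: [0.5815, -0.3034, 0.0012]
ee_rot: [3.141, -0.001, -0.271]
force: [-0.1, 0.6, 5.9]
gripper_width: 0.0441
grasp_force: 63.5
```

carry_out --series '[{"xyz": [0,0,-0.02],"angular": [0,0,0],"gripper": 0},{"xyz": [0,0,-0.04],"angular": [0,0,0],"gripper": 0},{"xyz": [0,0,-0.04],"angular": [0,0,0],"gripper": 0},{"xyz": [0,0,-0.04],"angular": [0,0,0],"gripper": 0},{"xyz": [0,0,-0.04],"angular": [0,0,0],"gripper": 0},{"xyz": [0,0,-0.04],"angular": [0,0,0],"gripper": 0},{"xyz": [0,0,0],"angular": [0,0,0],"gripper": 0},{"xyz": [0,0,0],"angular": [0,0,0],"gripper": 0}]'

```text
time: 27.15
tool_pos: [0.5806, -0.3023, 0.2205]
ee_rot: [-3.14, -0.0, -0.271]
force: [-0.1, 0.4, -6.7]
gripper_width: 0.0442
grasp_force: 63.5
```

```bash
python3 - <<'E'
from h import *
plan((.5394,.0258,.21,0))
E
```

```text
at [ 0.5806 -0.3023  0.2205] yaw -0.271 q7 -0.95 w 0.0442 F [-0.1  0.4 -6.7] t 27.15
turn [-0.001 -0.    -0.271] shift [-0.0412 -0.3281  0.0105]
```

carry_out --series '[{"xyz": [0,0,0],"angular": [0,0,-0.136],"gripper": 0},{"xyz": [0,0,0],"angular": [0,0,-0.135],"gripper": 0},{"xyz": [-0.0046,-0.0365,0],"angular": [0,0,0],"gripper": 0},{"xyz": [-0.0046,-0.0365,0],"angular": [0,0,0],"gripper": 0},{"xyz": [-0.0046,-0.0365,0],"angular": [0,0,0],"gripper": 0},{"xyz": [-0.0046,-0.0365,0],"angular": [0,0,0],"gripper": 0},{"xyz": [-0.0046,-0.0365,0],"angular": [0,0,0],"gripper": 0},{"xyz": [-0.0046,-0.0365,0],"angular": [0,0,0],"gripper": 0}]'

```text
time: 27.95
tool_pos: [0.5513, -0.0818, 0.218]
ee_rot: [-3.141, 0.005, -0.0]
force: [-0.1, 0.6, -6.0]
gripper_width: 0.0444
grasp_force: 63.7
```

carry_out --series '[{"xyz": [-0.0046,-0.0365,0],"angular": [0,0,0],"gripper": 0},{"xyz": [-0.0046,-0.0365,0],"angular": [0,0,0],"gripper": 0},{"xyz": [-0.0046,-0.0365,0],"angular": [0,0,0],"gripper": 0},{"xyz": [0,0,0],"angular": [0,0,0],"gripper": 0},{"xyz": [0,0,0.02],"angular": [0,0,0],"gripper": 0},{"xyz": [0,0,0.02],"angular": [0,0,0],"gripper": 0},{"xyz": [0,0,0.01],"angular": [0,0,0],"gripper": 0},{"xyz": [0,0,0],"angular": [0,0,0],"gripper": 0}]'

```text
time: 28.75
tool_pos: [0.5376, 0.0253, 0.168]
ee_rot: [3.14, 0.005, -0.001]
force: [-0.1, -0.9, -5.5]
gripper_width: 0.0441
grasp_force: 63.8
```

```bash
python3 - <<'E'
from h import *
plan((.5396,.0258,.145,0))
E
```

```text
at [0.5376 0.0253 0.168 ] yaw -0.001 q7 -1.22 w 0.0441 F [-0.1 -0.9 -5.5] t 28.75
turn [ 0.001  0.005 -0.001] shift [ 0.002  -0.0005  0.023 ]
```

carry_out --series '[{"xyz": [0.001,0,0.01],"angular": [0,0,0],"gripper": 0},{"xyz": [0,0,0.005],"angular": [0,0,0],"gripper": 0},{"xyz": [0,0,0.003],"angular": [0,0,0],"gripper": 0},{"xyz": [0,0,0.002],"angular": [0,0,0],"gripper": 0},{"xyz": [0,0,0],"angular": [0,0,0],"gripper": 0},{"xyz": [0,0,0],"angular": [0,0,0],"gripper": 0}]'

```text
time: 29.35
tool_pos: [0.5409, 0.0256, 0.1506]
ee_rot: [-3.141, -0.001, -0.0]
force: [0.3, 0.1, -5.9]
gripper_width: 0.044
grasp_force: 63.8
```

```bash
python3 - <<'E'
from h import *
plan((.5395,.0258,.145,0))
E
```

```text
at [0.5409 0.0256 0.1506] yaw -0.0 q7 -1.2 w 0.044 F [ 0.3  0.1 -5.9] t 29.35
turn [-0.    -0.001 -0.   ] shift [-0.0014 -0.0002  0.0056]
```

carry_out --series '[{"xyz": [-0.001,0,0.002],"angular": [0,0,0],"gripper": 0},{"xyz": [0,0,0.002],"angular": [0,0,0],"gripper": 0},{"xyz": [0,0,0.001],"angular": [0,0,0],"gripper": 0},{"xyz": [0,0,0],"angular": [0,0,0],"gripper": 0},{"xyz": [0,0,0],"angular": [0,0,0],"gripper": 0}]'

```text
time: 29.85
tool_pos: [0.5398, 0.0256, 0.1453]
ee_rot: [-3.142, -0.0, -0.0]
force: [-0.9, 0.3, -4.9]
gripper_width: 0.0442
grasp_force: 63.9
```

carry_out --series '[{"xyz": [0,0,0],"angular": [0,0,0],"gripper": 1},{"xyz": [0,0,0],"angular": [0,0,0],"gripper": 1},{"xyz": [0,0,0],"angular": [0,0,0],"gripper": 1},{"xyz": [0,0,-0.02],"angular": [0,0,0],"gripper": 1},{"xyz": [0,0,-0.03],"angular": [0,0,0],"gripper": 1},{"xyz": [0,0,-0.03],"angular": [0,0,0],"gripper": 1},{"xyz": [0,0,0],"angular": [0,0,0],"gripper": 1}]'

```text
time: 30.55
tool_pos: [0.5424, 0.0251, 0.2291]
ee_rot: [-3.14, -0.007, -0.001]
force: [1.0, -0.9, 0.5]
gripper_width: 0.0856
grasp_force: 0.0
```

```bash
python3 - <<'E'
from h import *
p,d=snap('side');where('side',p,d,'blue',None,100,(200,140,340,419))
p,d=snap('top');where('top',p,d,'blue',None,100)
plan((.469,-.4507,.22,-.45),(.469,-.4507,.05,-.45))
E
```

```text
side blue [5.377e-01 1.400e-02 8.230e-02 8.760e-02 1.048e-01 1.043e+03 1.570e-01]
side blue [ 4.6840e-01 -4.5510e-01  2.7215e+00  7.4600e-02  1.0310e-01  1.5260e+03
  1.3800e-02]
top blue [ 4.6900e-01 -4.5060e-01  2.6901e+00  7.3900e-02  1.0370e-01  6.2500e+02
  1.4000e-02]
at [0.5401 0.0258 0.2259] yaw 0.0 q7 -1.29 w 0.0856 F [ 0.1  0.1 -0.2] t 30.65
turn [-0.001 -0.001  0.45 ] shift [0.1432 0.46   0.0059]
turn [0. 0. 0.] shift [-0.   -0.    0.17]
```

carry_out --series '[{"xyz": [0,0,0],"angular": [0,0,0.148],"gripper": 1},{"xyz": [0,0,0],"angular": [0,0,0.148],"gripper": 1},{"xyz": [0,0,0],"angular": [0,0,0.148],"gripper": 1},{"xyz": [0.0119,0.0383,0],"angular": [0,0,0],"gripper": 1},{"xyz": [0.0119,0.0383,0],"angular": [0,0,0],"gripper": 1},{"xyz": [0.0119,0.0383,0],"angular": [0,0,0],"gripper": 1},{"xyz": [0.0119,0.0383,0],"angular": [0,0,0],"gripper": 1},{"xyz": [0.0119,0.0383,0],"angular": [0,0,0],"gripper": 1}]'

```text
time: 31.45
tool_pos: [0.5102, -0.174, 0.2242]
ee_rot: [3.141, 0.002, -0.444]
force: [0.3, 0.5, -0.0]
gripper_width: 0.0855
grasp_force: 0.0
```

carry_out --series '[{"xyz": [0.0119,0.0383,0],"angular": [0,0,0],"gripper": 1},{"xyz": [0.0119,0.0383,0],"angular": [0,0,0],"gripper": 1},{"xyz": [0.0119,0.0383,0],"angular": [0,0,0],"gripper": 1},{"xyz": [0.0119,0.0383,0],"angular": [0,0,0],"gripper": 1},{"xyz": [0.0119,0.0383,0],"angular": [0,0,0],"gripper": 1},{"xyz": [0.0119,0.0383,0],"angular": [0,0,0],"gripper": 1},{"xyz": [0.0119,0.0383,0],"angular": [0,0,0],"gripper": 1},{"xyz": [0,0,0],"angular": [0,0,0],"gripper": 1}]'

```text
time: 32.25
tool_pos: [0.4667, -0.4567, 0.2243]
ee_rot: [3.137, 0.001, -0.453]
force: [-0.9, -0.7, -0.0]
gripper_width: 0.0858
grasp_force: 0.0
```

carry_out --series '[{"xyz": [0,0,0.04],"angular": [0,0,0],"gripper": 1},{"xyz": [0,0,0.04],"angular": [0,0,0],"gripper": 1},{"xyz": [0,0,0.04],"angular": [0,0,0],"gripper": 1},{"xyz": [0,0,0.04],"angular": [0,0,0],"gripper": 1},{"xyz": [0,0,0.01],"angular": [0,0,0],"gripper": 1},{"xyz": [0,0,0],"angular": [0,0,0],"gripper": 1},{"xyz": [0,0,0],"angular": [0,0,0],"gripper": 1}]'

```text
time: 32.95
tool_pos: [0.4716, -0.4516, 0.0567]
ee_rot: [3.141, -0.002, -0.444]
force: [-0.0, -0.3, 0.5]
gripper_width: 0.0853
grasp_force: 0.0
```

```bash
python3 - <<'E'
from h import *
p,d=snap('top');where('top',p,d,'blue',None,100)
plan((.4692,-.4507,0.001,-.445))
E
```

```text
top blue [5.386e-01 2.550e-02 4.000e-02 7.310e-02 1.057e-01 8.370e+02 1.578e-01]
at [ 0.4719 -0.4519  0.0573] yaw -0.444 q7 -0.72 w 0.0852 F [0.5 0.2 0.7] t 33.0
turn [ 0.001 -0.003  0.001] shift [-0.003   0.0001  0.0563]
```

carry_out --series '[{"xyz": [-0.002,0,0.025],"angular": [0,0,0],"gripper": 1},{"xyz": [-0.001,0,0.02],"angular": [0,0,0],"gripper": 1},{"xyz": [0,0,0.011],"angular": [0,0,0],"gripper": 1},{"xyz": [0,0,0],"angular": [0,0,0],"gripper": 1},{"xyz": [0,0,0],"angular": [0,0,0],"gripper": 1}]'

```text
time: 33.5
tool_pos: [0.4686, -0.45, -0.0003]
ee_rot: [3.141, -0.001, -0.444]
force: [-0.2, -0.2, 0.2]
gripper_width: 0.0853
grasp_force: 0.0
```

carry_out --series '[{"xyz": [0,0,0],"angular": [0,0,0],"gripper": 0},{"xyz": [0,0,0],"angular": [0,0,0],"gripper": 0},{"xyz": [0,0,0],"angular": [0,0,0],"gripper": 0},{"xyz": [0,0,0],"angular": [0,0,0],"gripper": 0},{"xyz": [0,0,0],"angular": [0,0,0],"gripper": 0}]'

```text
time: 34.0
tool_pos: [0.4688, -0.4507, 0.0006]
ee_rot: [3.14, -0.002, -0.444]
force: [-1.4, 0.1, 5.4]
gripper_width: 0.0444
grasp_force: 63.0
```

carry_out --series '[{"xyz": [0,0,-0.02],"angular": [0,0,0],"gripper": 0},{"xyz": [0,0,-0.04],"angular": [0,0,0],"gripper": 0},{"xyz": [0,0,-0.04],"angular": [0,0,0],"gripper": 0},{"xyz": [0,0,-0.04],"angular": [0,0,0],"gripper": 0},{"xyz": [0,0,-0.04],"angular": [0,0,0],"gripper": 0},{"xyz": [0,0,-0.04],"angular": [0,0,0],"gripper": 0},{"xyz": [0,0,0],"angular": [0,0,0],"gripper": 0},{"xyz": [0,0,0],"angular": [0,0,0],"gripper": 0}]'

```text
time: 34.8
tool_pos: [0.4683, -0.4487, 0.2197]
ee_rot: [-3.14, -0.0, -0.444]
force: [-0.1, 0.9, -6.2]
gripper_width: 0.0442
grasp_force: 63.6
```

```bash
python3 - <<'E'
from h import *
plan((.5398,.0258,.22,0))
E
```

```text
at [ 0.4683 -0.4487  0.2197] yaw -0.444 q7 -0.83 w 0.0442 F [-0.1  0.9 -6.2] t 34.8
turn [-0.001 -0.001 -0.444] shift [ 7.150e-02 -4.745e-01 -3.000e-04]
```

12 rows of (0.006, -0.0395).

carry_out --series '[{"xyz": [0,0,0],"angular": [0,0,-0.148],"gripper": 0},{"xyz": [0,0,0],"angular": [0,0,-0.148],"gripper": 0},{"xyz": [0,0,0],"angular": [0,0,-0.148],"gripper": 0},{"xyz": [0.006,-0.0395,0],"angular": [0,0,0],"gripper": 0},{"xyz": [0.006,-0.0395,0],"angular": [0,0,0],"gripper": 0},{"xyz": [0.006,-0.0395,0],"angular": [0,0,0],"gripper": 0},{"xyz": [0.006,-0.0395,0],"angular": [0,0,0],"gripper": 0},{"xyz": [0.006,-0.0395,0],"angular": [0,0,0],"gripper": 0}]'

```text
time: 35.6
tool_pos: [0.4969, -0.2492, 0.217]
ee_rot: [-3.14, 0.005, -0.0]
force: [0.5, -0.4, -5.0]
gripper_width: 0.0445
grasp_force: 63.7
```

carry_out --series '[{"xyz": [0.006,-0.0395,0],"angular": [0,0,0],"gripper": 0},{"xyz": [0.006,-0.0395,0],"angular": [0,0,0],"gripper": 0},{"xyz": [0.006,-0.0395,0],"angular": [0,0,0],"gripper": 0},{"xyz": [0.006,-0.0395,0],"angular": [0,0,0],"gripper": 0},{"xyz": [0.006,-0.0395,0],"angular": [0,0,0],"gripper": 0},{"xyz": [0.006,-0.0395,0],"angular": [0,0,0],"gripper": 0},{"xyz": [0.006,-0.039,0],"angular": [0,0,0],"gripper": 0},{"xyz": [0,0,0],"angular": [0,0,0],"gripper": 0}]'

```text
time: 36.4
tool_pos: [0.5393, 0.0317, 0.2167]
ee_rot: [-3.14, 0.005, 0.01]
force: [-0.9, 0.3, -5.4]
gripper_width: 0.0443
grasp_force: 63.9
```

carry_out --series '[{"xyz": [0,0,0.02],"angular": [0,0,0],"gripper": 0},{"xyz": [0,0,0.015],"angular": [0,0,0],"gripper": 0},{"xyz": [0,0,0.005],"angular": [0,0,0],"gripper": 0},{"xyz": [0,0,0],"angular": [0,0,0],"gripper": 0},{"xyz": [0,0,0],"angular": [0,0,0],"gripper": 0},{"xyz": [0,0,0],"angular": [0,0,0],"gripper": 0}]'

```text
time: 37.0
tool_pos: [0.541, 0.0237, 0.1799]
ee_rot: [-3.141, -0.001, -0.001]
force: [0.9, 0.2, -4.8]
gripper_width: 0.0445
grasp_force: 63.9
```

```bash
python3 - <<'E'
from h import *
plan((.5398,.0258,.1585,0))
E
```

```text
at [0.541  0.0237 0.1799] yaw -0.001 q7 -1.27 w 0.0445 F [ 0.9  0.2 -4.8] t 37.0
turn [-0.    -0.001 -0.001] shift [-0.0012 -0.0021  0.0214]
```

carry_out --series '[{"xyz": [-0.001,-0.002,0.01],"angular": [0,0,0],"gripper": 0},{"xyz": [0,0,0.005],"angular": [0,0,0],"gripper": 0},{"xyz": [0,0,0.003],"angular": [0,0,0],"gripper": 0},{"xyz": [0,0,0.002],"angular": [0,0,0],"gripper": 0},{"xyz": [0,0,0.001],"angular": [0,0,0],"gripper": 0},{"xyz": [0,0,0],"angular": [0,0,0],"gripper": 0},{"xyz": [0,0,0],"angular": [0,0,0],"gripper": 0}]'

```text
time: 37.7
tool_pos: [0.5395, 0.026, 0.1586]
ee_rot: [-3.141, 0.0, -0.0]
force: [-3.3, 0.9, 1.9]
gripper_width: 0.0444
grasp_force: 64.7
```

```bash
python3 - <<'E'
from h import *
plan((.5398,.0258,.1585,0))
E
```

```text
at [0.5395 0.026  0.1586] yaw -0.0 q7 -1.25 w 0.0444 F [-3.3  0.9  1.9] t 37.7
turn [-0.  0. -0.] shift [0.0003 0.0002 0.0001]
```

carry_out --series '[{"xyz": [0,0,0],"angular": [0,0,0],"gripper": 1},{"xyz": [0,0,0],"angular": [0,0,0],"gripper": 1},{"xyz": [0,0,0],"angular": [0,0,0],"gripper": 1},{"xyz": [0,0,-0.02],"angular": [0,0,0],"gripper": 1},{"xyz": [0,0,-0.03],"angular": [0,0,0],"gripper": 1},{"xyz": [0,0,-0.03],"angular": [0,0,0],"gripper": 1},{"xyz": [0,0,-0.02],"angular": [0,0,0],"gripper": 0}]'

```text
time: 38.4
tool_pos: [0.5406, 0.0257, 0.2605]
ee_rot: [-3.141, -0.003, -0.001]
force: [-0.3, 1.1, 0.0]
gripper_width: 0.0731
grasp_force: 0.0
```

carry_out --series '[{"xyz": [0.038,0.008,0],"angular": [0,0,0],"gripper": 0},{"xyz": [0.038,0.008,0],"angular": [0,0,0],"gripper": 0},{"xyz": [0.038,0.008,0],"angular": [0,0,0],"gripper": 0},{"xyz": [0.038,0.008,0],"angular": [0,0,0],"gripper": 0},{"xyz": [0,0,0],"angular": [0,0,0],"gripper": 0},{"xyz": [0,0,0],"angular": [0,0,0],"gripper": 0}]'

```text
time: 39.0
tool_pos: [0.6917, -0.0069, 0.2575]
ee_rot: [3.14, 0.001, -0.001]
force: [-0.4, -0.6, -0.9]
gripper_width: 0.0001
grasp_force: 0.0
```

```bash
python3 - <<'E'
from h import *
plan((.6925,-.0075,.1,0))
p,d=snap('top');where('top',p,d,'blue',None,100)
p,d=snap('side');where('side',p,d,'blue',None,100,(200,100,400,419))
cv2.imwrite('pics/s10.png',cv2.resize(p[90:260,190:390,::-1],None,fx=3.5,fy=3.5))
E
```

```text
at [ 0.6917 -0.0069  0.2575] yaw -0.001 q7 -1.24 w 0.0001 F [-0.4 -0.6 -0.9] t 39.0
turn [ 0.001  0.001 -0.001] shift [0.0008 0.0006 0.1575]
top blue [5.3260e-01 1.9300e-02 2.8852e+00 6.0300e-02 1.0290e-01 7.0400e+02
 1.7190e-01]
side blue [5.372e-01 8.600e-03 5.334e-01 9.740e-02 1.061e-01 1.227e+03 1.706e-01]
```

View pics/s10.png

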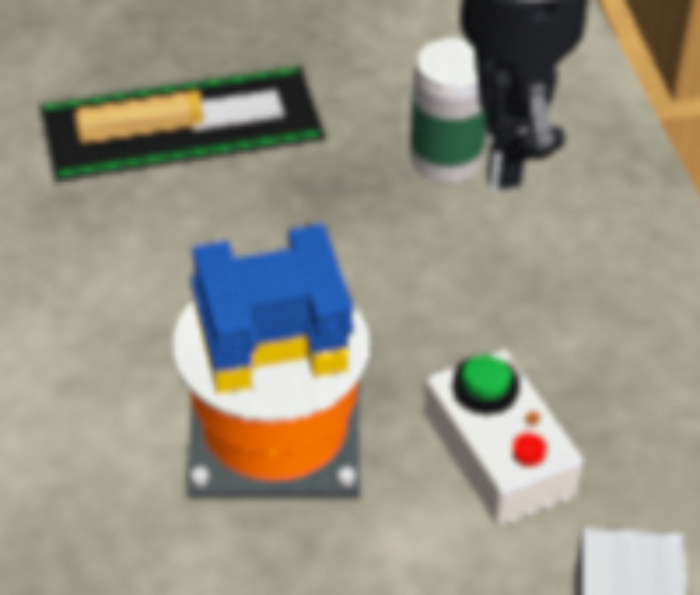

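The pile is flush and square on the pad, and the scraper is still on the mat. Next I'll press the button.

carry_out --series '[{"xyz": [0.001,0,0.04],"angular": [0,0,0],"gripper": 0},{"xyz": [0,0,0.04],"angular": [0,0,0],"gripper": 0},{"xyz": [0,0,0.04],"angular": [0,0,0],"gripper": 0},{"xyz": [0,0,0.04],"angular": [0,0,0],"gripper": 0},{"xyz": [0,0,0.015],"angular": [0,0,0],"gripper": 0},{"xyz": [0,0,0],"angular": [0,0,0],"gripper": 0},{"xyz": [0,0,0],"angular": [0,0,0],"gripper": 0}]'

```text
time: 39.8
tool_pos: [0.6935, -0.0061, 0.0854]
ee_rot: [3.142, -0.003, 0.0]
force: [0.3, -0.2, 1.1]
gripper_width: 0.0003
grasp_force: 0.0
```

```bash
python3 - <<'E'
from h import *
plan((.6925,-.0075,.06,0))
E
```

```text
at [ 0.6935 -0.0061  0.0854] yaw 0.0 q7 -1.14 w 0.0003 F [ 0.3 -0.2  1.1] t 39.8
turn [ 0.    -0.003  0.   ] shift [-0.001   0.0014  0.0254]
```

carry_out --series '[{"xyz": [0,0.001,0.01],"angular": [0,0,0],"gripper": 0},{"xyz": [0,0,0.008],"angular": [0,0,0],"gripper": 0},{"xyz": [0,0,0.003],"angular": [0,0,0],"gripper": 0},{"xyz": [0,0,0.003],"angular": [0,0,0],"gripper": 0},{"xyz": [0,0,0.001],"angular": [0,0,0],"gripper": 0},{"xyz": [0,0,0],"angular": [0,0,0],"gripper": 0}]'

```text
time: 40.4
tool_pos: [0.6933, -0.0071, 0.061]
ee_rot: [-3.14, -0.001, -0.0]
force: [-3.8, 1.2, 15.4]
gripper_width: 0.0004
grasp_force: 7.6
```

15 N is well over the 5 N needed, so the button is on its stop. One more nudge, then retreat.

carry_out --series '[{"xyz": [0,0,0.001],"angular": [0,0,0],"gripper": 0},{"xyz": [0,0,0],"angular": [0,0,0],"gripper": 0},{"xyz": [0,0,-0.02],"angular": [0,0,0],"gripper": 0},{"xyz": [0,0,-0.04],"angular": [0,0,0],"gripper": 0},{"xyz": [0,0,-0.04],"angular": [0,0,0],"gripper": 0},{"xyz": [0,0,-0.04],"angular": [0,0,0],"gripper": 0},{"xyz": [0,0,-0.04],"angular": [0,0,0],"gripper": 0},{"xyz": [0,0,0],"angular": [0,0,0],"gripper": 0}]'

```text
time: 41.2
tool_pos: [0.6954, -0.0082, 0.2442]
ee_rot: [-3.141, -0.01, -0.0]
force: [-0.3, -1.0, -0.3]
gripper_width: -0.0
grasp_force: 0.0
```

carry_out --series '[{"xyz": [0,0.04,-0.02],"angular": [0,0,0],"gripper": 0},{"xyz": [0,0.04,0],"angular": [0,0,0],"gripper": 0},{"xyz": [0,0.04,0],"angular": [0,0,0],"gripper": 0},{"xyz": [0,0.04,0],"angular": [0,0,0],"gripper": 0},{"xyz": [0,0.04,0],"angular": [0,0,0],"gripper": 0},{"xyz": [0,0,0],"angular": [0,0,0],"gripper": 0},{"xyz": [0,0,0],"angular": [0,0,0],"gripper": 0},{"xyz": [0,0,0],"angular": [0,0,0],"gripper": 0}]'

```text
time: 42.0
tool_pos: [0.6927, -0.2055, 0.2567]
ee_rot: [-3.14, 0.001, 0.001]
force: [0.2, -0.6, 0.2]
gripper_width: -0.0003
grasp_force: 0.0
```

```bash
python3 - <<'E'
from h import *
p,d=snap('top','t11.png');where('top',p,d,'blue',None,100);where('top',p,d,'green',None,60)
cv2.imwrite('pics/t11.png',cv2.resize(p[130:300,110:340,::-1],None,fx=3.4,fy=3.4))
E
```

```text
top blue [5.4250e-01 2.8500e-02 2.9086e+00 6.5700e-02 1.0190e-01 7.7000e+02
 1.7190e-01]
top green [ 6.931e-01 -6.000e-03  9.835e-01  2.840e-02  3.000e-02  9.400e+01
  6.740e-02]
top green [5.398e-01 4.285e-01 4.000e-03 5.800e-03 2.323e-01 1.250e+02 4.400e-03]
top green [5.333e-01 3.406e-01 7.400e-03 5.800e-03 2.373e-01 1.280e+02 4.400e-03]
```

View pics/t11.png

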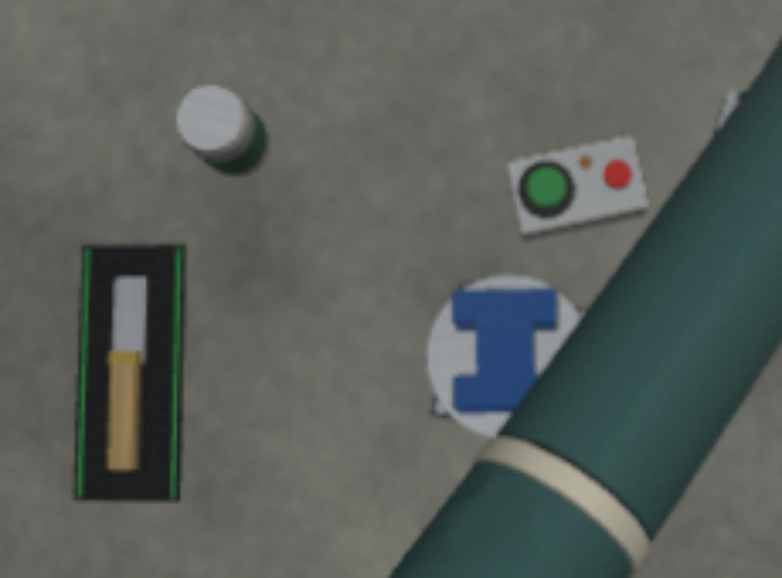

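The pile is square on the cover at (505,350), the scraper lies within the mat at (125,375) with its handle towards the robot, and the button is back up. I'll hand in.

```bash
python3 -c "
from h import *
print(manip.hand_in())"
```

```text
the job is handed in; nothing more can be done
None
```

I handed the job in; the scraper is flat on the mat with its handle towards the robot, the cover is seated level, all three weights are piled flush on its pad, and the green button was pressed last and let go (the hand-in gave no verdict).

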